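# Catch padlocks from the gravity chute and put them on the scale

### The job

Pick up the scoop pan by its slanted grip, hold it level under the mouth of the padlock chute and push up the chute's lift gate with the pan's rim so that all three padlocks slide into the pan in your hand. Then lower it so that the gate drops shut, and set the pan with the padlocks upright in the middle of the scale's platform and let go. Do not touch the chute or gate with the gripper, do not drop a padlock on the bench, and leave the other things on the bench where they are.

Things in the scene. Friction and masses are not known exactly. Their poses are not given: they have to be found in the camera images.
- pan: Open aluminium scoop pan, 150 long (x), 140 wide (y), 60 high, walls and floor 4 mm, 0.2 kg; origin: centre of its underside, z up. A flat black grip (46 wide along y, 10 thick) rises from the middle of its -x wall, leaning outward 35 degrees from upright: up along it is (-0.573, 0, 0.820) in the pan's frame; it ends at (-122, 0, 118) mm.
- pan_grip (a point): Middle of the pan's slanted grip where the fingers should close, at (-107.5, 0, 97) mm in the pan's frame; axes as the pan's.
- chute: Fixed gravity chute on a steel stand: open trough 62 wide inside, 240 long, walls 40 high, falling at 32 degrees towards its -x (roughly to the robot). Origin: on the bench, 30 mm in front of the lip, z up. The stand's foot begins 80 mm behind the lip (+x); below and in front of the lip is free room down to the bench.
- chute_lip (a point): Middle of the trough floor's lower edge, where the padlocks slide off, 220 mm above the bench; axes as the chute's. Below it, the pan catches well with its centre 30 mm in front (chute -x) of the lip and its grip pointing to the chute's -x.
- gate (a joint): Height by which the chute's lift gate is raised (m): 0 shut, 0.06 top stop. A steel blade that stands across the lip and slides straight up and falls back by its own weight (0.14 kg). The padlocks pass under it from about 0.033 upwards.
- gate_feet (a point): Midway between the gate's two feet, at the height of their undersides: 38 mm in front of the lip, 145 mm above the bench when shut; rises with the gate. The feet are flat bars, 20 deep, one each side, from 48 to 100 mm left and right of this point; the pan's side walls lift them from below.
- padlock0: Brass padlock with steel shackle, 65 long (x, shackle at +x), 42 wide, 24 thick, about 70 g; origin in the middle of its underside. Lies nearest the gate.
- padlock1: The same; the second in the trough.
- padlock2: The same; the last in the trough.
- scale: Fixed low counter scale: steel platform 180 (its x) by 170 (y), top 50 mm above the bench; a lower read-out, 28 high, lies beyond it on its +x side. Origin: on the bench under the platform's centre.
- scale_top (a point): Centre of the top of the scale's platform.
- jar: Bystander: glass jar, 68 across, 100 high; origin at the centre of its underside.
- carton: Bystander: cardboard carton 100 x 70 x 55; origin at the centre of its underside.
- wrench: Bystander: steel wrench, 170 long, lying flat.
- doorknob: Bystander: brass door knob standing on its rose, 60 across, 64 high.
Mind the look-alikes: they are no part of the job. What is shaped like the padlock0 but green is not meant.

How it is judged (in metres and radians):
On the way, in this order (a step that is already met when the one before it is completed fails the run):
1. the pan's rim has pushed up the gate by more than 12 mm (value of joint gate above 0.012 m and contact force between pan and chute above 0.3 N), for 0.03 s.
2. all three padlocks lie in the pan while the gripper holds it level (within 20 degrees) more than 60 mm above the bench (x of padlock0 in the frame of pan between -0.078 and 0.078 m and y of padlock0 in the frame of pan between -0.073 and 0.073 m and z of padlock0 in the frame of pan between -0.005 and 0.065 m and x of padlock1 in the frame of pan between -0.078 and 0.078 m and y of padlock1 in the frame of pan between -0.073 and 0.073 m and z of padlock1 in the frame of pan between -0.005 and 0.065 m and x of padlock2 in the frame of pan between -0.078 and 0.078 m and y of padlock2 in the frame of pan between -0.073 and 0.073 m and z of padlock2 in the frame of pan between -0.005 and 0.065 m and height (world z) of pan above 0.06 m and angle between pan's own z axis and vertical below 0.35 rad and contact force between the fingers and pan above 1 N), for 0.2 s.
At the end, for the whole second after the job is handed in: The pan stands still and level (within 4.5 degrees) on the scale's platform, its centre within 35 mm of the platform's centre, with all three padlocks lying in it, and the gate is shut (raised less than 6 mm) (x of padlock0 in the frame of pan between -0.078 and 0.078 m and y of padlock0 in the frame of pan between -0.073 and 0.073 m and z of padlock0 in the frame of pan between -0.005 and 0.065 m and x of padlock1 in the frame of pan between -0.078 and 0.078 m and y of padlock1 in the frame of pan between -0.073 and 0.073 m and z of padlock1 in the frame of pan between -0.005 and 0.065 m and x of padlock2 in the frame of pan between -0.078 and 0.078 m and y of padlock2 in the frame of pan between -0.073 and 0.073 m and z of padlock2 in the frame of pan between -0.005 and 0.065 m and horizontal distance between pan and scale_top below 0.035 m and z of pan in the frame of scale_top between -0.006 and 0.006 m and angle between pan's own z axis and vertical below 0.08 rad and linear speed of pan below 0.02 m/s and value of joint gate below 0.006 m and linear speed of each of padlock0, padlock1, padlock2 below 0.03 m/s); the robot touches nothing.
It fails at once if a padlock falls down to the bench beside the pan ((height (world z) of padlock0 below 0.045 m and not (x of padlock0 in the frame of pan between -0.078 and 0.078 m and y of padlock0 in the frame of pan between -0.073 and 0.073 m and z of padlock0 in the frame of pan between -0.005 and 0.065 m)) or (height (world z) of padlock1 below 0.045 m and not (x of padlock1 in the frame of pan between -0.078 and 0.078 m and y of padlock1 in the frame of pan between -0.073 and 0.073 m and z of padlock1 in the frame of pan between -0.005 and 0.065 m)) or (height (world z) of padlock2 below 0.045 m and not (x of padlock2 in the frame of pan between -0.078 and 0.078 m and y of padlock2 in the frame of pan between -0.073 and 0.073 m and z of padlock2 in the frame of pan between -0.005 and 0.065 m))).
It fails at once if the gripper touches the chute or its gate with more than 2 N (contact force between the fingers and chute above 2 N).
It fails at once if a bystander is moved by more than 30 mm (distance of any of jar, carton, wrench, doorknob from where it was at the start of the episode above 0.03 m).
It also fails if it takes over 58 s, if anything falls off the work surface, if the arm or the gripper's body presses on something with over 40 N, if the wrist force passes 120 N, or if a joint passes its speed limit or range.

### The arm

A 6-joint arm with a two-finger parallel gripper is mounted at the origin on the work surface. World frame = base frame: x ahead of the robot, y to its left, z up, the work surface at z = 0. Lengths are in m, angles in degrees, forces in N, time in s.
With the tool pointing down it reaches from about 0.4 to 0.825 m from the base axis. Payload 7 kg.
Tool frame: the origin (TCP) lies midway between the tips of the shut fingers; the grasp point (between the pads) lies 19 mm behind it (ctrl.hold_point_z is the distance from the TCP to the grasp point, in m); z points along the fingers, y is the line along which they close (so a half turn about z gives the same grasp; the last joint's range is limited). The gripper opens to 88 mm and grips with 3 to 60 N. Pads are 19 mm wide; open, the fingers measure 130 mm over their backs; the gripper's body (78 mm by 193 mm) begins 47 mm behind the grasp point.
Start: joints at [88.585, 20.546, 0.682, 0, -70.136, -16.507], TCP at [0.208, 0.642, 0.2] pointing down, gripper open.
Joint ranges: [-176.03, 176.03], [-82.01, 121.73], [-58.28, 71.71], [-173.87, 95.51], [-174.79, -0.11], [-173.66, 173.66]. Speed limits (degrees/s): [136.94, 136.94, 172.46, 180, 180, 180].

### API

Orientations are given as [roll, pitch, yaw] about the fixed x, y, z axes, in that order (R = Rz(yaw) Ry(pitch) Rx(roll)).
In Python, from plant import ctrl gives the robot as it stands.
- The arm moves only by the tool apply_moves, never from a script. Its argument "deltas" is a list of rows, each an object with "fingers": the finger opening in mm, from 0 to 87.6; "delta_pos": the shift along the tool's x, y, z in mm, a list of three; "angular": the turn, a rotation vector about the tool's x, y, z in degrees, a list of three. A call has 1 to 10 rows; each row is the pose to reach, as a shift and turn from the pose commanded when the call began, along the tool's axes at that moment; what a row does not reach only later rows make up. A row lasts 1/10 s, in which the tool goes at most 50 mm and 8.59 degrees, less where a joint would pass 70% of its speed; a pose out of reach is approached as far as the arm can. A call with a gripper value outside its range is refused whole. The fingers move at their own pace and stop on an object; the grip force is fixed at half the most. Time passes only in rows, so rows that repeat a pose let the fingers close. It gives the time, the measured TCP pose, the force, the opening and the grip force at its end, in the units of the state.
- ctrl.get_obs(): the state, without advancing time (a new reading comes with each control period).
- ctrl.snapshot(name): name is "side" or "top"; returns the picture (420x560x3 uint8, red, green, blue); there is no depth.
- ctrl.camera_params(name): a dict with "fx", "fy", "cx", "cy" (pixels), "cam_to_world" (4x4, takes a point from camera to world coordinates). Camera axes: x right, y up, looking along -z (the intrinsics and any distortion apply to the point x, -y, -z); pixel columns grow to the right and rows downward; lengths in m; the calibration is good to about 2 mm. A picture is of the moment at which its call begins. camera_params takes no time and is no camera call.
- ctrl.close_job(): hands the job in; it is judged then, once.
The state is a dict: "clock": time; "joint_pos": joint angles; "qvel": joint speeds; "tau": joint torques, N m; "tool_pos": TCP position; "orientation": TCP orientation; "force": force on the tool from outside, world axes, zero at the start; "moment": the same for the moment, N m; "opening": finger opening in m; "gripper_force": force on a finger pad.
Only numpy, scipy, OpenCV 4.12 (cv2) and the standard library are available. Lean on these libraries where they do the work, as an engineer would, in place of code of your own. Each camera call takes 0.05 s, during which the arm holds its last target. There are 200 camera calls.

## Working session

There is one attempt and no reset: what is moved stays moved. The work goes in short steps, Python scripts to look and compute and a tool call to move; the robot and the scene stay as the last step left them, time stands still between calls to the robot, and variables do not carry over. Pictures are saved under pics/ and viewed, at most 10 in all, crops included, and the job is handed in when it is done.

Besides the shell and the picture viewer there is one more tool, called after "Request:" as name(argument=value, ...) on one line, values as JSON. apply_moves: Moves the arm, as the interface text tells. Its arguments: {"type":"object","properties":{"deltas":{"type":"array"}},"required":["deltas"]}

```bash
mkdir -p pics; python3 - <<'E'
from plant import ctrl
import cv2,numpy as np
for n in("side","top"):
    im=ctrl.snapshot(n); cv2.imwrite(f"pics/{n}0.png",im[:,:,::-1])
    p=ctrl.camera_params(n); print(n,{k:np.round(v,4).tolist() for k,v in p.items()})
print(ctrl.get_obs())
E
```

```text
side {'fx': 441.948, 'fy': 441.948, 'cx': 284.9678, 'cy': 211.9744, 'cam_to_world': [[-0.9994, 0.0129, -0.0332, 0.5183], [-0.0319, -0.7361, 0.6761, 0.9486], [-0.0158, 0.6767, 0.7361, 1.2436], [0.0, 0.0, 0.0, 1.0]]}
top {'fx': 523.8618, 'fy': 523.8618, 'cx': 283.7799, 'cy': 212.1931, 'cam_to_world': [[0.0172, 0.9788, -0.2039, 0.2727], [-0.9998, 0.0173, -0.0011, -0.0295], [0.0024, 0.2039, 0.979, 1.5775], [0.0, 0.0, 0.0, 1.0]]}
{'clock': 0.1, 'joint_pos': array([ 8.85841778e+01,  2.05882632e+01,  6.37501488e-01, -1.75080609e-02,
       -7.01342941e+01, -1.65078194e+01]), 'qvel': array([ 7.28124262e-02, -1.50949840e-01,  1.28660701e-01,  1.04898338e-01,
        1.23087035e-02,  9.64826685e-05]), 'tau': array([-1.63155983e-03, -5.84160447e+01,  2.93749970e+01,  7.01568067e+00,
        1.01555811e-02, -5.74494743e-05]), 'tool_pos': array([0.20760427, 0.64177604, 0.19919503]), 'orientation': array([ 1.79913773e+02, -8.38953682e-03, -1.79295971e+01]), 'force': array([-0.36199284, -0.14925168, -0.39751418]), 'moment': array([-0.06239088, -0.03214374,  0.0033009 ]), 'gripper_force': 0.0, 'opening': 0.08754783028333032}
```

View pics/side0.png

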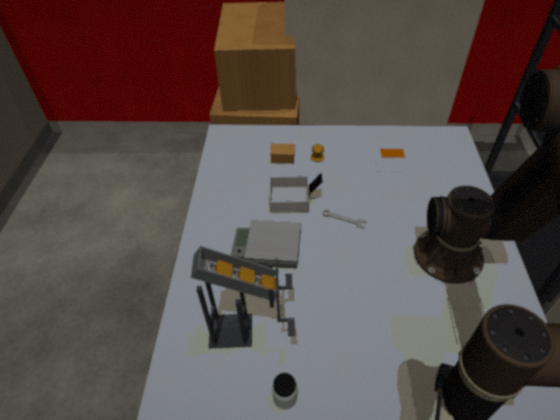

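View pics/top0.png

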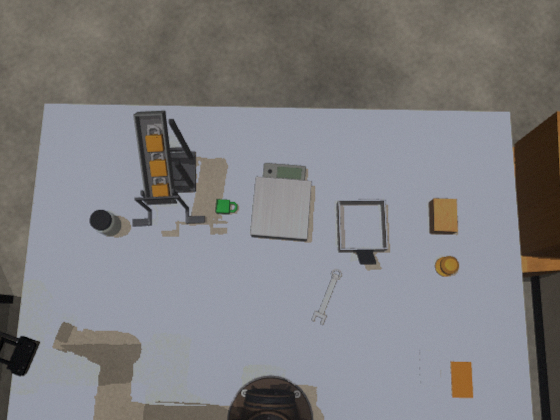

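The side view has the chute at left (gate feet at (286,280) and (290,327)), the scale at (273,243) and the pan at (290,193) with its grip at (316,184). The top view has the chute at (155,160), feet at (142,222) and (195,219), the scale at (282,208) and the pan at (362,226) with its grip at (367,257).
Look-alikes: the green padlock at top (227,206) is not meant. The three brass ones in the trough at (154,143), (158,168) and (160,190) are. There is one pan only; the carton at (444,215) and the knob at (448,266) are bystanders.

```bash
python3 - <<'E'
import cv2
t=cv2.imread("pics/top0.png"); s=cv2.imread("pics/side0.png")
def crop(im,x,y,w,h,k,n):
    c=cv2.resize(im[y:y+h,x:x+w],None,fx=k,fy=k,interpolation=cv2.INTER_CUBIC)
    for i in range(0,w,20): cv2.line(c,(i*k,0),(i*k,8),(0,0,255),1); cv2.putText(c,str(x+i),(i*k,20),0,.4,(0,0,255))
    for i in range(0,h,20): cv2.line(c,(0,i*k),(8,i*k),(0,0,255),1); cv2.putText(c,str(y+i),(10,i*k+4),0,.4,(0,0,255))
    cv2.imwrite(n,c)
crop(t,240,155,160,120,5,"pics/c1.png")
crop(t,100,105,130,130,4,"pics/c2.png")
crop(s,180,130,160,220,1*2+0,"pics/x.png")
crop(s,185,165,150,180,3,"pics/c3.png")
E
```

```text
(no output)
```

View pics/c1.png

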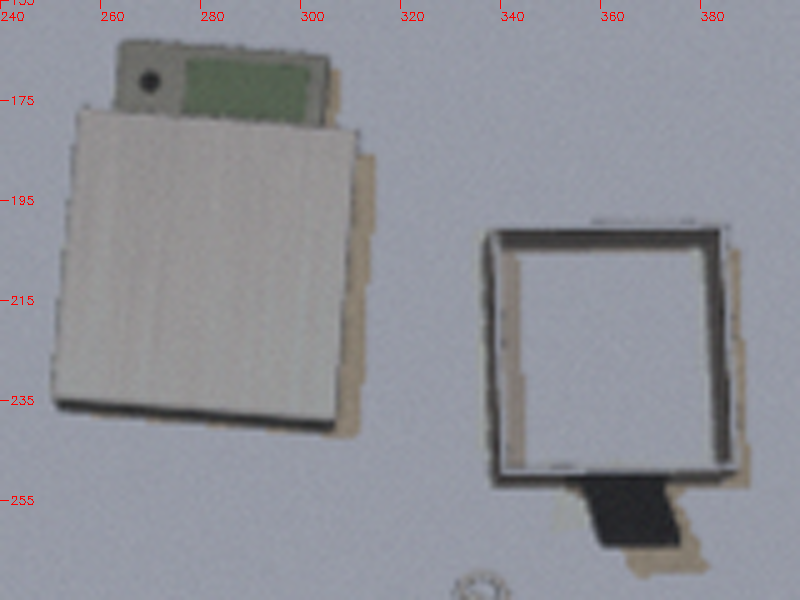

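View pics/c2.png

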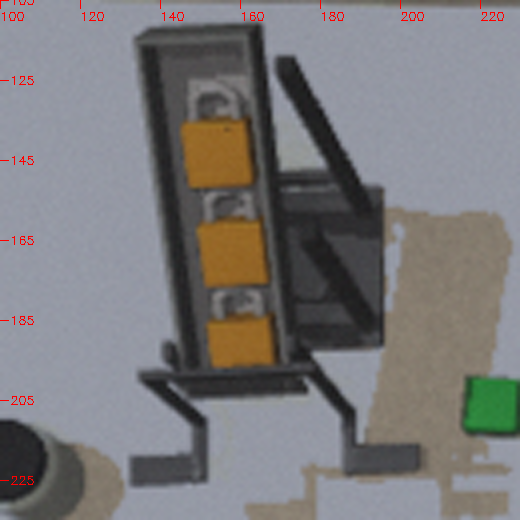

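View pics/c3.png

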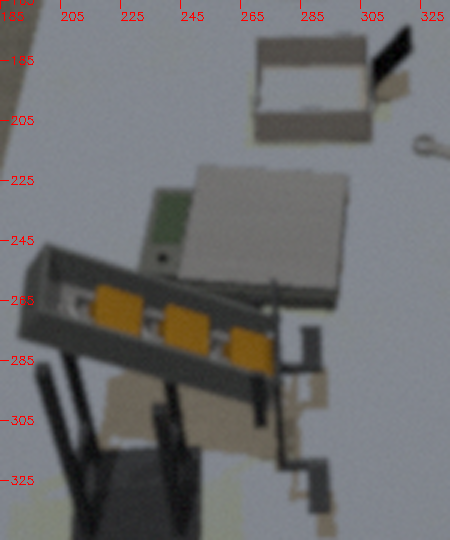

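```bash
cat > h.py <<'E'
import numpy as np
from scipy.optimize import least_squares
from scipy.spatial.transform import Rotation as R
from plant import ctrl
P={n:ctrl.camera_params(n) for n in("side","top")}
def proj(n,X):
    p=P[n];T=np.array(p["cam_to_world"]);c=(X-T[:3,3])@T[:3,:3]
    return np.c_[p["cx"]+p["fx"]*c[:,0]/-c[:,2],p["cy"]-p["fy"]*c[:,1]/-c[:,2]]
def pose(q,X):  # x,y(m),yaw(rad)
    c,s=np.cos(q[2]),np.sin(q[2]);X=np.asarray(X,float)/1000
    return np.c_[q[0]+c*X[:,0]-s*X[:,1],q[1]+s*X[:,0]+c*X[:,1],X[:,2]]
def fit(name,obs,q0,mod=lambda q,X:X):
    def f(q): return np.concatenate([(proj(n,pose(q,mod(q,np.array(X,float))))-np.array(u)).ravel() for n,X,u in obs])
    r=least_squares(f,q0,loss="soft_l1"); print(name,np.round(r.x[:2],4),"yaw",round(np.degrees(r.x[2]),2),r.x[3:],"res",np.round(f(r.x),1)); return r.x
E
cat > m.py <<'E'
from h import *
C=lambda a,b,z:[[a,b,z],[a,-b,z],[-a,-b,z],[-a,b,z]]
fit("pan",[("top",C(75,70,60)+[[-122,0,118]],[[338.5,200.5],[385,200],[387.3,249],[339.5,249.8],[368,263.7]]),
 ("side",C(75,70,60),[[270.7,202.7],[271,177.7],[307,177.7],[309,201.7]])],[.5,-.2,0])
fit("scale",[("top",C(90,85,50),[[256,176.4],[311.2,180.6],[307,238.6],[251,234.6]]),
 ("side",C(90,85,50),[[245,257.3],[251,220.3],[301,224.3],[297.3,261.7]])],[.5,0,0])
F=[[-8,100,145],[-8,48,145],[-8,-48,145],[-8,-100,145]]
def mod(q,X): X=X.copy();X[:4,2]+=q[3]*1000;return X
fit("chute",[("top",F+[[212.3,33,381],[212.3,-33,381]],[[132.8,222.4],[151.7,221.7],[186.3,220.2],[205,219.6],[134,114.5],[165,111.8]]),
 ("side",F,[[291.7,336],[291,318.3],[289,288.7],[288.7,274]])],[.5,.2,0,.005],mod)
E
python3 m.py
```

```text
pan [ 0.5562 -0.2598] yaw 1.93 [] res [-0.8 -0.6 -0.3 -0.8  0.2  0.3  0.1  0.2 -0.5 -0.1 -0.7 -0.6 -0.2 -1.3
  2.  -1.7  1.4 -0.1]
scale [ 0.6067 -0.0184] yaw -3.42 [] res [-1.  -0.6 -0.1 -0.6  0.1  0.3 -1.4 -0.1 -0.5 -0.1  0.7 -0.8  0.4 -1.9
  0.7 -1. ]
chute [0.5493 0.2913] yaw 3.52 [-0.00022189] res [ 0.3 -0.2  0.1 -0.3  0.1 -0.3  0.  -0.5  0.9 -0.7 -2.9  0.9  0.1 -0.1
  0.   0.2  0.7  0.1  0.4  0. ]
```

```bash
cat >> h.py <<'E'
PAN=np.array([.5562,-.2598,np.radians(1.93)]);SCALE=np.array([.6067,-.0184,np.radians(-3.42)]);CHUTE=np.array([.5493,.2913,np.radians(3.52)])
G=np.array([-107.5,0,97])/1e3
M=np.array([[0,-.82,.573],[-1,0,0],[0,-.573,-.82]]);M[:,1:]/=np.hypot(.82,.573)  # tool axes in pan frame
def tcp_for(pan_xyz,yaw,back=0.):
    Rz=R.from_euler("z",yaw).as_matrix();Rt=Rz@M
    return np.array(pan_xyz)+Rz@G+Rt[:,2]*(ctrl.hold_point_z-back),Rt
def now():
    o=ctrl.get_obs();return o,np.array(o["tool_pos"]),R.from_euler("xyz",o["orientation"],degrees=True).as_matrix()
def delta(p,Rt):
    o,p0,R0=now();print("t",round(o["clock"],2),"delta",np.round(R0.T@(p-p0)*1e3,1),"rot",np.round(R.from_matrix(R0.T@Rt).as_rotvec(degrees=True),2),"J",np.round(o["joint_pos"],0))
E
python3 - <<'E'
from h import *
o,p,R0=now()
t,Rt=tcp_for([*PAN[:2],0],PAN[2],.12); print(t,ctrl.hold_point_z)
delta(np.array([.208,.62,.42]),R0);delta(np.array([.35,.42,.42]),R0)
delta(np.array([.44,0.05,.40]),Rt); delta(t,Rt)
E
```

```text
[ 0.39082739 -0.26537266  0.17995377] 0.0188
t 0.1 delta [   7.1   20.9 -220.8] rot [0. 0. 0.] J [ 89.  21.   1.  -0. -70. -17.]
t 0.1 delta [ 203.8  167.5 -220.5] rot [0. 0. 0.] J [ 89.  21.   1.  -0. -70. -17.]
t 0.1 delta [ 403.3  491.8 -200. ] rot [30.49 21.3  67.86] J [ 89.  21.   1.  -0. -70. -17.]
t 0.1 delta [453.6 806.7  20.5] rot [30.49 21.3  67.86] J [ 89.  21.   1.  -0. -70. -17.]
```

Request:
apply_moves(deltas=[{"fingers": 87, "delta_pos": [7, 21, -50], "angular": [0, 0, 0]}, {"fingers": 87, "delta_pos": [7, 21, -100], "angular": [0, 0, 0]}, {"fingers": 87, "delta_pos": [7, 21, -150], "angular": [0, 0, 0]}, {"fingers": 87, "delta_pos": [7, 21, -200], "angular": [0, 0, 0]}, {"fingers": 87, "delta_pos": [30, 40, -220], "angular": [0, 0, 0]}, {"fingers": 87, "delta_pos": [70, 70, -220], "angular": [3, 2, 7]}, {"fingers": 87, "delta_pos": [110, 100, -220], "angular": [6, 4.2, 13.5]}, {"fingers": 87, "delta_pos": [150, 130, -220], "angular": [9, 6.3, 20]}, {"fingers": 87, "delta_pos": [180, 150, -220], "angular": [12, 8.5, 27]}, {"fingers": 87, "delta_pos": [204, 168, -220], "angular": [15, 10.6, 34]}])

```text
clock: 1.1
tool_pos: [0.3512, 0.4174, 0.4205]
orientation: [-162.5, -5.5, -53.4]
force: [-1.0, -0.2, 0.8]
opening: 0.0872
gripper_force: 0.0
```

```bash
python3 - <<'E'
from h import *
t,Rt=tcp_for([*PAN[:2],0],PAN[2],.12)
print(now()[1]);delta(np.array([.44,0.05,.40]),Rt); delta(t,Rt)
E
```

```text
[0.35122113 0.41742754 0.42050374]
t 1.1 delta [344.4 157.1   6.7] rot [15.28 10.58 33.53] J [ 83.  -6. -12.  17. -76. -48.]
t 1.1 delta [546.2 446.2 167.8] rot [15.28 10.58 33.53] J [ 83.  -6. -12.  17. -76. -48.]
```

Request:
apply_moves(deltas=[{"fingers": 87, "delta_pos": [40, 18, 1], "angular": [2, 1.5, 5]}, {"fingers": 87, "delta_pos": [80, 36, 2], "angular": [4, 3, 9]}, {"fingers": 87, "delta_pos": [125, 57, 3], "angular": [6, 4, 13]}, {"fingers": 87, "delta_pos": [170, 78, 4], "angular": [8, 5.5, 17.5]}, {"fingers": 87, "delta_pos": [215, 98, 5], "angular": [10, 7, 22]}, {"fingers": 87, "delta_pos": [260, 118, 6], "angular": [12, 8.3, 26]}, {"fingers": 87, "delta_pos": [302, 138, 7], "angular": [14, 9.7, 30.5]}, {"fingers": 87, "delta_pos": [344, 157, 7], "angular": [15.3, 10.6, 33.5]}, {"fingers": 87, "delta_pos": [344, 157, 7], "angular": [15.3, 10.6, 33.5]}, {"fingers": 87, "delta_pos": [344, 157, 7], "angular": [15.3, 10.6, 33.5]}])

```text
clock: 2.1
tool_pos: [0.4407, 0.0509, 0.4003]
orientation: [-145.1, -0.1, -87.9]
force: [0.2, 0.8, 0.9]
opening: 0.087
gripper_force: 0.0
```

```bash
python3 - <<'E'
from h import *
t,Rt=tcp_for([*PAN[:2],0],PAN[2],.12)
print(now()[1]); delta(t,Rt)
E
```

```text
[0.44074697 0.05094833 0.4002898 ]
t 2.1 delta [313.8 176.7 146.4] rot [ 0.07 -0.04  0.19] J [ 61. -34. -42.  33. -66. -68.]
```

Request:
apply_moves(deltas=[{"fingers": 87, "delta_pos": [40, 22, 18], "angular": [0, 0, 0]}, {"fingers": 87, "delta_pos": [80, 44, 37], "angular": [0, 0, 0]}, {"fingers": 87, "delta_pos": [120, 66, 55], "angular": [0, 0, 0]}, {"fingers": 87, "delta_pos": [160, 88, 73], "angular": [0, 0, 0]}, {"fingers": 87, "delta_pos": [200, 110, 92], "angular": [0, 0, 0]}, {"fingers": 87, "delta_pos": [240, 132, 110], "angular": [0, 0, 0]}, {"fingers": 87, "delta_pos": [280, 155, 128], "angular": [0, 0, 0]}, {"fingers": 87, "delta_pos": [314, 177, 146], "angular": [0, 0, 0]}, {"fingers": 87, "delta_pos": [314, 177, 146], "angular": [0, 0, 0]}, {"fingers": 87, "delta_pos": [314, 177, 146], "angular": [0, 0, 0]}])

```text
clock: 3.1
tool_pos: [0.3934, -0.2482, 0.1891]
orientation: [-145.6, -0.1, -87.5]
force: [0.6, 0.1, -0.2]
opening: 0.0872
gripper_force: 0.0
```

```bash
python3 - <<'E'
from h import *
import cv2
t,Rt=tcp_for([*PAN[:2],0],PAN[2],.12)
print(now()[1]); delta(t,Rt); t,Rt=tcp_for([*PAN[:2],0],PAN[2],0);delta(t,Rt)
s=ctrl.snapshot("side")[120:240,230:390,::-1];a=cv2.resize(s,None,fx=3.5,fy=3.5,interpolation=2)
t=ctrl.snapshot("top")[180:300,310:430,::-1];b=cv2.resize(t,(420,420),interpolation=2)
c=np.zeros((420,800,3),np.uint8)
a=a[:,:400] if 0 else cv2.resize(s[:,20:140],(400,400),interpolation=2);c[:400,:400]=a;c[:400,400:]=cv2.resize(t,(400,400),interpolation=2)
cv2.imwrite("pics/pre.png",c)
E
```

```text
[ 0.39342089 -0.24815194  0.18912819]
t 3.1 delta [17.1  8.   5.7] rot [0.57 0.26 0.56] J [-22. -13. -38. -24. -36.  40.]
t 3.1 delta [ 17.6   6.8 125.7] rot [0.57 0.26 0.56] J [-22. -13. -38. -24. -36.  40.]
```

View pics/pre.png

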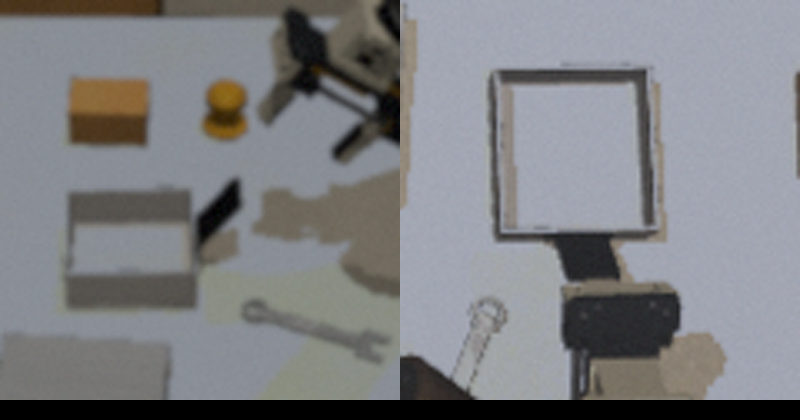

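The pre-grasp view shows the pan undisturbed with its grip at crop (590,258) and the open gripper just behind and above it at (620,315). I align first, then go down along the grip.

Request:
apply_moves(deltas=[{"fingers": 87, "delta_pos": [17.5, 8, 6], "angular": [0.57, 0.26, 0.56]}, {"fingers": 87, "delta_pos": [17.5, 8, 6], "angular": [0.57, 0.26, 0.56]}, {"fingers": 87, "delta_pos": [17.5, 8, 6], "angular": [0.57, 0.26, 0.56]}, {"fingers": 87, "delta_pos": [17.5, 8, 6], "angular": [0.57, 0.26, 0.56]}, {"fingers": 87, "delta_pos": [17.5, 7.5, 25], "angular": [0.57, 0.26, 0.56]}, {"fingers": 87, "delta_pos": [17.5, 7.5, 45], "angular": [0.57, 0.26, 0.56]}, {"fingers": 87, "delta_pos": [17.5, 7.5, 60], "angular": [0.57, 0.26, 0.56]}, {"fingers": 87, "delta_pos": [17.5, 7.5, 70], "angular": [0.57, 0.26, 0.56]}, {"fingers": 87, "delta_pos": [17.5, 7.5, 70], "angular": [0.57, 0.26, 0.56]}, {"fingers": 87, "delta_pos": [17.5, 7.5, 70], "angular": [0.57, 0.26, 0.56]}])

```text
clock: 4.2
tool_pos: [0.4264, -0.2641, 0.128]
orientation: [-145.1, -0.0, -88.2]
force: [0.0, -0.0, -0.2]
opening: 0.0872
gripper_force: 0.0
```

```bash
python3 - <<'E'
from h import *
t,Rt=tcp_for([*PAN[:2],0],PAN[2],0);delta(t,Rt)
E
```

```text
t 4.2 delta [-0.  -0.7 57. ] rot [ 0.04 -0.07 -0.08] J [-25.  -4. -37. -33. -29.  52.]
```

Request:
apply_moves(deltas=[{"fingers": 87, "delta_pos": [0, -0.5, 20], "angular": [0, 0, 0]}, {"fingers": 87, "delta_pos": [0, -0.5, 40], "angular": [0, 0, 0]}, {"fingers": 87, "delta_pos": [0, -0.5, 55], "angular": [0, 0, 0]}, {"fingers": 87, "delta_pos": [0, -0.5, 58], "angular": [0, 0, 0]}, {"fingers": 70, "delta_pos": [0, -0.5, 58], "angular": [0, 0, 0]}, {"fingers": 55, "delta_pos": [0, -0.5, 58], "angular": [0, 0, 0]}, {"fingers": 40, "delta_pos": [0, -0.5, 58], "angular": [0, 0, 0]}, {"fingers": 30, "delta_pos": [0, -0.5, 58], "angular": [0, 0, 0]}, {"fingers": 22, "delta_pos": [0, -0.5, 58], "angular": [0, 0, 0]}, {"fingers": 18, "delta_pos": [0, -0.5, 58], "angular": [0, 0, 0]}])

```text
clock: 5.2
tool_pos: [0.4597, -0.2637, 0.0804]
orientation: [-145.1, -0.0, -88.3]
force: [-0.4, 0.5, -0.2]
opening: 0.0444
gripper_force: 0.0
```

Request:
apply_moves(deltas=[{"fingers": 15, "delta_pos": [0, 0, 0], "angular": [0, 0, 0]}, {"fingers": 12, "delta_pos": [0, 0, 0], "angular": [0, 0, 0]}, {"fingers": 8, "delta_pos": [0, 0, 0], "angular": [0, 0, 0]}, {"fingers": 4, "delta_pos": [0, 0, 0], "angular": [0, 0, 0]}, {"fingers": 0, "delta_pos": [0, 0, 0], "angular": [0, 0, 0]}, {"fingers": 0, "delta_pos": [0, 0, 0], "angular": [0, 0, 0]}])

```text
clock: 5.8
tool_pos: [0.4606, -0.2641, 0.0809]
orientation: [-145.0, -0.1, -88.3]
force: [2.6, 0.6, 2.4]
opening: 0.0095
gripper_force: 29.9
```

```bash
python3 - <<'E'
from h import *
t,Rt=tcp_for([*PAN[:2],0],PAN[2],0);delta(t,Rt)
o,p,R0=now();print(o["force"],o["moment"],"up80:",R0.T@[0,0,80], "grip point in tool x,y", R0.T@(tcp_for([*PAN[:2],0],PAN[2],0)[0]-p))
E
```

```text
t 5.8 delta [-1.1  0.5 -1.1] rot [-0.03 -0.16 -0.13] J [-25.   4. -35. -39. -24.  59.]
[2.56628176 0.55181873 2.40070124] [0.15168594 0.52219494 0.05973142] up80: [  0.07904863 -45.86219061 -65.54886135] grip point in tool x,y [-0.00105059  0.00046387 -0.0011421 ]
```

Gripped at 9.5 mm and 30 N. Next I lift straight up about 100 mm and check.

Request:
apply_moves(deltas=[{"fingers": 0, "delta_pos": [0, -6, -8], "angular": [0, 0, 0]}, {"fingers": 0, "delta_pos": [0, -12, -16], "angular": [0, 0, 0]}, {"fingers": 0, "delta_pos": [0, -20, -29], "angular": [0, 0, 0]}, {"fingers": 0, "delta_pos": [0, -32, -45], "angular": [0, 0, 0]}, {"fingers": 0, "delta_pos": [0, -44, -62], "angular": [0, 0, 0]}, {"fingers": 0, "delta_pos": [0, -57, -82], "angular": [0, 0, 0]}, {"fingers": 0, "delta_pos": [0, -57, -82], "angular": [0, 0, 0]}, {"fingers": 0, "delta_pos": [0, -57, -82], "angular": [0, 0, 0]}])

```text
clock: 6.6
tool_pos: [0.4586, -0.263, 0.1792]
orientation: [-145.2, 0.0, -88.2]
force: [-0.2, 0.2, -2.2]
opening: 0.0094
gripper_force: 30.0
```

```bash
cat >> h.py <<'E'
def tgt(x,y,z,yawdeg):
    t,Rt=tcp_for([x,y,z],np.radians(yawdeg));print("pan",x,y,z,yawdeg,end=" ");delta(t,Rt)
E
python3 - <<'E'
from h import *
import cv2
o,p,R0=now();print(o["force"],o["moment"])
s=ctrl.snapshot("side")[110:230,240:360,::-1];t=ctrl.snapshot("top")[160:280,310:430,::-1]
cv2.imwrite("pics/lift.png",np.hstack([cv2.resize(s,(400,400),interpolation=2),cv2.resize(t,(400,400),interpolation=2)]))
tgt(.65,-.20,.2,2);tgt(.70,-.03,.22,2);tgt(.60,.05,.2,3.5)
E
```

```text
[-0.17375479  0.19728629 -2.18627688] [0.09524196 2.49212233 0.11195393]
pan 0.65 -0.2 0.2 2 t 6.7 delta [ -56.9 -138.3  -29.7] rot [ 0.19 -0.08 -0.26] J [-20.  -6. -34. -24. -32.  39.]
pan 0.7 -0.03 0.22 2 t 6.7 delta [-225.4 -194.8  -14.5] rot [ 0.19 -0.08 -0.26] J [-20.  -6. -34. -24. -32.  39.]
pan 0.6 0.05 0.2 3.5 t 6.7 delta [-305.8 -103.2  -53.5] rot [ 0.19 -0.94 -1.49] J [-20.  -6. -34. -24. -32.  39.]
```

View pics/lift.png

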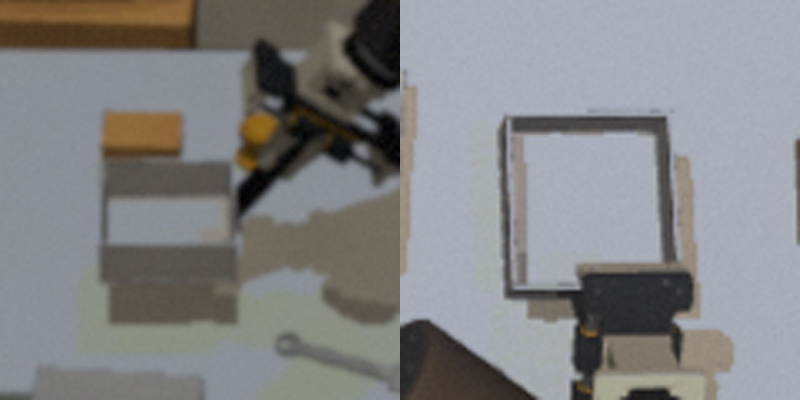

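The lifted pan looks level in the side crop (near rim from (105,245) to (236,245)) and is held squarely. I swing it out and across.

Request:
apply_moves(deltas=[{"fingers": 0, "delta_pos": [-14, -35, -8], "angular": [0, 0, 0]}, {"fingers": 0, "delta_pos": [-28, -70, -15], "angular": [0, 0, 0]}, {"fingers": 0, "delta_pos": [-43, -104, -22], "angular": [0, 0, 0]}, {"fingers": 0, "delta_pos": [-60, -138, -29], "angular": [0, 0, 0]}, {"fingers": 0, "delta_pos": [-93, -150, -26], "angular": [0, 0, 0]}, {"fingers": 0, "delta_pos": [-126, -162, -23], "angular": [0, 0, 0]}, {"fingers": 0, "delta_pos": [-159, -173, -20], "angular": [0, 0, 0]}, {"fingers": 0, "delta_pos": [-192, -184, -17], "angular": [0, 0, 0]}, {"fingers": 0, "delta_pos": [-225, -195, -14], "angular": [0, 0, 0]}, {"fingers": 0, "delta_pos": [-225, -195, -14], "angular": [0, 0, 0]}])

```text
clock: 7.7
tool_pos: [0.6051, -0.0311, 0.3016]
orientation: [-145.2, -0.1, -88.0]
force: [0.1, -1.8, -2.8]
opening: 0.0095
gripper_force: 30.0
```

```bash
python3 - <<'E'
from h import *
tgt(.61,.08,.22,3.5);tgt(.575,.105,.16,3.5);tgt(.575,.105,.07,3.5);tgt(.549,.291,.07,3.5)
E
```

```text
pan 0.61 0.08 0.22 3.5 t 7.7 delta [-108.2   72.3  -50.3] rot [ 0.17 -0.93 -1.23] J [ 22. -11. -39.  23. -30. -37.]
pan 0.575 0.105 0.16 3.5 t 7.7 delta [-134.5  134.5  -20.5] rot [ 0.17 -0.93 -1.23] J [ 22. -11. -39.  23. -30. -37.]
pan 0.575 0.105 0.07 3.5 t 7.7 delta [-134.6  185.8   53.4] rot [ 0.17 -0.93 -1.23] J [ 22. -11. -39.  23. -30. -37.]
pan 0.549 0.291 0.07 3.5 t 7.7 delta [-321.3  201.8   42. ] rot [ 0.17 -0.93 -1.23] J [ 22. -11. -39.  23. -30. -37.]
```

Request:
apply_moves(deltas=[{"fingers": 0, "delta_pos": [-27, 18, -12], "angular": [0, -0.2, -0.3]}, {"fingers": 0, "delta_pos": [-54, 36, -25], "angular": [0, -0.4, -0.6]}, {"fingers": 0, "delta_pos": [-81, 54, -38], "angular": [0.1, -0.7, -0.9]}, {"fingers": 0, "delta_pos": [-108, 72, -50], "angular": [0.17, -0.93, -1.23]}, {"fingers": 0, "delta_pos": [-121, 103, -35], "angular": [0.17, -0.93, -1.23]}, {"fingers": 0, "delta_pos": [-134, 134, -20], "angular": [0.17, -0.93, -1.23]}, {"fingers": 0, "delta_pos": [-134, 151, 4], "angular": [0.17, -0.93, -1.23]}, {"fingers": 0, "delta_pos": [-134, 168, 28], "angular": [0.17, -0.93, -1.23]}, {"fingers": 0, "delta_pos": [-134, 185, 53], "angular": [0.17, -0.93, -1.23]}, {"fingers": 0, "delta_pos": [-134, 185, 53], "angular": [0.17, -0.93, -1.23]}])

```text
clock: 8.7
tool_pos: [0.5049, 0.0982, 0.2088]
orientation: [-149.0, 0.2, -86.6]
force: [0.2, 0.1, -3.2]
opening: 0.0094
gripper_force: 30.0
```

```bash
python3 - <<'E'
from h import *
tgt(.575,.105,.07,3.5);tgt(.549,.291,.07,3.5)
E
```

```text
pan 0.575 0.105 0.07 3.5 t 8.7 delta [-2.2 52.1 35.5] rot [ 3.95  0.13 -0.21] J [ 43. -14. -58.  43. -28. -75.]
pan 0.549 0.291 0.07 3.5 t 8.7 delta [-189.4   65.3   28.4] rot [ 3.95  0.13 -0.21] J [ 43. -14. -58.  43. -28. -75.]
```

```bash
python3 - <<'E'
from h import *
tgt(.61,.06,.18,-15);tgt(.60,.07,.16,-30);tgt(.565,.08,.16,-30)
E
```

```text
pan 0.61 0.06 0.18 -15 t 8.7 delta [ 13.7 -36.5 -39.7] rot [ 3.95 10.2  15.32] J [ 43. -14. -58.  43. -28. -75.]
pan 0.6 0.07 0.16 -30 t 8.7 delta [-19.6 -27.5 -21.6] rot [ 3.91 18.36 27.91] J [ 43. -14. -58.  43. -28. -75.]
pan 0.565 0.08 0.16 -30 t 8.7 delta [-31.6   1.9 -39.2] rot [ 3.91 18.36 27.91] J [ 43. -14. -58.  43. -28. -75.]
```

Request:
apply_moves(deltas=[{"fingers": 0, "delta_pos": [4, -12, -13], "angular": [1.3, 3.4, 5]}, {"fingers": 0, "delta_pos": [9, -24, -26], "angular": [2.6, 6.8, 10]}, {"fingers": 0, "delta_pos": [14, -36, -40], "angular": [3.95, 10.2, 15.3]}, {"fingers": 0, "delta_pos": [14, -36, -40], "angular": [3.95, 10.2, 15.3]}])

```text
clock: 9.1
tool_pos: [0.5167, 0.0867, 0.2652]
orientation: [-144.8, 0.2, -105.0]
force: [0.4, 1.2, -2.8]
opening: 0.0097
gripper_force: 30.1
```

```bash
python3 - <<'E'
from h import *
tgt(.61,.06,.18,-15);tgt(.60,.07,.16,-30);tgt(.565,.08,.07,-30)
E
```

```text
pan 0.61 0.06 0.18 -15 t 9.1 delta [1.7 1.9 3.1] rot [-0.23  0.2  -0.09] J [ 50. -14. -54.  48. -45. -98.]
pan 0.6 0.07 0.16 -30 t 9.1 delta [-30.3  20.8  14.4] rot [-0.2   8.82 12.19] J [ 50. -14. -54.  48. -45. -98.]
pan 0.565 0.08 0.07 -30 t 9.1 delta [-30.6 102.4  67. ] rot [-0.2   8.82 12.19] J [ 50. -14. -54.  48. -45. -98.]
```

Request:
apply_moves(deltas=[{"fingers": 0, "delta_pos": [-10, 7, 5], "angular": [0, 3, 4]}, {"fingers": 0, "delta_pos": [-20, 14, 10], "angular": [-0.1, 6, 8]}, {"fingers": 0, "delta_pos": [-30, 21, 14], "angular": [-0.2, 8.8, 12.2]}, {"fingers": 0, "delta_pos": [-30, 21, 14], "angular": [-0.2, 8.8, 12.2]}])

```text
clock: 9.5
tool_pos: [0.5149, 0.1186, 0.2382]
orientation: [-145.2, -0.2, -119.9]
force: [0.4, 0.0, -2.4]
opening: 0.0101
gripper_force: 30.0
```

```bash
python3 - <<'E'
from h import *
tgt(.60,.07,.16,-30);tgt(.565,.08,.07,-30);tgt(.575,.085,.11,-40);tgt(.565,.09,.07,-40)
E
```

```text
pan 0.6 0.07 0.16 -30 t 9.5 delta [-0.4 -2.9 -2.1] rot [ 0.19 -0.11  0.24] J [  57.   -5.  -50.   45.  -53. -117.]
pan 0.565 0.08 0.07 -30 t 9.5 delta [ 8.  77.4 51.8] rot [ 0.19 -0.11  0.24] J [  57.   -5.  -50.   45.  -53. -117.]
pan 0.575 0.085 0.11 -40 t 9.5 delta [-18.   48.2  23.2] rot [0.17 5.6  8.45] J [  57.   -5.  -50.   45.  -53. -117.]
pan 0.565 0.09 0.07 -40 t 9.5 delta [-17.5  80.2  49.7] rot [0.17 5.6  8.45] J [  57.   -5.  -50.   45.  -53. -117.]
```

Request:
apply_moves(deltas=[{"fingers": 0, "delta_pos": [-9, 24, 12], "angular": [0, 2.8, 4.2]}, {"fingers": 0, "delta_pos": [-18, 48, 23], "angular": [0.1, 5.6, 8.4]}, {"fingers": 0, "delta_pos": [-18, 64, 36], "angular": [0.1, 5.6, 8.4]}, {"fingers": 0, "delta_pos": [-18, 80, 49.5], "angular": [0.1, 5.6, 8.4]}, {"fingers": 0, "delta_pos": [-18, 80, 49.5], "angular": [0.1, 5.6, 8.4]}, {"fingers": 0, "delta_pos": [-18, 80, 49.5], "angular": [0.1, 5.6, 8.4]}])

```text
clock: 10.1
tool_pos: [0.4915, 0.1503, 0.1539]
orientation: [-145.1, 0.1, -130.0]
force: [0.5, 0.2, -1.9]
opening: 0.0095
gripper_force: 30.0
```

```bash
python3 - <<'E'
from h import *
tgt(.565,.09,.07,-40);tgt(.54,.14,.07,-30);tgt(.54,.19,.07,-17);tgt(.545,.24,.07,-6);tgt(.549,.291,.07,3.5)
E
```

```text
pan 0.565 0.09 0.07 -40 t 10.1 delta [-1.1  2.7  1. ] rot [ 0.01  0.06 -0.02] J [  62.    4.  -53.   46.  -51. -137.]
pan 0.54 0.14 0.07 -30 t 10.1 delta [ -6.5  43.6 -27.6] rot [ 0.   -5.66 -8.22] J [  62.    4.  -53.   46.  -51. -137.]
pan 0.54 0.19 0.07 -17 t 10.1 delta [-23.8  64.8 -42.4] rot [-1.000e-02 -1.311e+01 -1.888e+01] J [  62.    4.  -53.   46.  -51. -137.]
pan 0.545 0.24 0.07 -6 t 10.1 delta [-49.1  80.8 -53.5] rot [-1.000e-02 -1.941e+01 -2.789e+01] J [  62.    4.  -53.   46.  -51. -137.]
pan 0.549 0.291 0.07 3.5 t 10.1 delta [-78.2  96.9 -64.8] rot [-2.000e-02 -2.485e+01 -3.568e+01] J [  62.    4.  -53.   46.  -51. -137.]
```

Request:
apply_moves(deltas=[{"fingers": 0, "delta_pos": [-3, 22, -14], "angular": [0, -2.8, -4.1]}, {"fingers": 0, "delta_pos": [-6.5, 43.5, -27.5], "angular": [0, -5.6, -8.2]}, {"fingers": 0, "delta_pos": [-15, 54, -35], "angular": [0, -9.4, -13.5]}, {"fingers": 0, "delta_pos": [-24, 65, -42.5], "angular": [0, -13.1, -18.9]}, {"fingers": 0, "delta_pos": [-24, 65, -42.5], "angular": [0, -13.1, -18.9]}, {"fingers": 0, "delta_pos": [-24, 65, -42.5], "angular": [0, -13.1, -18.9]}])

```text
clock: 10.7
tool_pos: [0.4518, 0.2275, 0.1641]
orientation: [-145.7, -0.5, -107.7]
force: [0.5, -0.5, -1.7]
opening: 0.01
gripper_force: 30.0
```

```bash
python3 - <<'E'
from h import *
tgt(.54,.19,.07,-17);tgt(.545,.24,.07,-6);tgt(.549,.291,.07,3.5)
o,p,R0=now();print(np.round(R0,2).tolist())
E
```

```text
pan 0.54 0.19 0.07 -17 t 10.7 delta [9.9 8.2 9.6] rot [ 0.66 -0.81 -0.29] J [  70.   -2.  -58.   52.  -46. -128.]
pan 0.545 0.24 0.07 -6 t 10.7 delta [-20.8  15.    4.7] rot [ 0.71 -7.06 -9.35] J [  70.   -2.  -58.   52.  -46. -128.]
pan 0.549 0.291 0.07 3.5 t 10.7 delta [-55.2  20.8   0.4] rot [  0.74 -12.45 -17.17] J [  70.   -2.  -58.   52.  -46. -128.]
[[-0.3, -0.79, 0.53], [-0.95, 0.25, -0.18], [0.01, -0.56, -0.83]]
```

```bash
cat > kin.py <<'E'
from h import *
D=[([88.584,20.588,.6375,-.0175,-70.134,-16.508],(.2076,.6418,.1992),(179.914,-.008,-17.93)),
([83,-6,-12,17,-76,-48],(.3512,.4174,.4205),(-162.5,-5.5,-53.4)),([61,-34,-42,33,-66,-68],(.4407,.0509,.4003),(-145.1,-.1,-87.9)),
([-22,-13,-38,-24,-36,40],(.3934,-.2482,.1891),(-145.6,-.1,-87.5)),([-25,-4,-37,-33,-29,52],(.4264,-.2641,.128),(-145.1,0,-88.2)),
([-25,4,-35,-39,-24,59],(.4606,-.2641,.0809),(-145,-.1,-88.3)),([22,-11,-39,23,-30,-37],(.6051,-.0311,.3016),(-145.2,-.1,-88)),
([43,-14,-58,43,-28,-75],(.5049,.0982,.2088),(-149,.2,-86.6)),([50,-14,-54,48,-45,-98],(.5167,.0867,.2652),(-144.8,.2,-105)),
([57,-5,-50,45,-53,-117],(.5149,.1186,.2382),(-145.2,-.2,-119.9)),([62,4,-53,46,-51,-137],(.4915,.1503,.1539),(-145.1,.1,-130)),
([70,-2,-58,52,-46,-128],(.4518,.2275,.1641),(-145.7,-.5,-107.7))]
E_=lambda a,t:R.from_euler(a,t,degrees=True).as_matrix()
def fk(J,k,s):
    c1,c6,a1,d,h,L2,a3,L3,L6=k
    R1=E_("z",J[0]+c1);p=R1@[a1,d,h];R2=R1@E_("y",J[1]);p=p+R2@[0,0,L2]
    R3=R2@E_("y",-J[2]);p=p+R3@[L3,0,a3];R5=R3@E_("x",s[0]*J[3])@E_("y",-J[4]);p=p+R5@[L6,0,0]
    return p,R5@E_("x",s[1]*J[5])@E_("y",90)@E_("z",c6)
def res(k,s):
    r=[]
    for J,p,e in D:
        q,Q=fk(J,k,s);r+=list((q-p)*10)+list(R.from_matrix(Q.T@E_("xyz",e)).as_rotvec()*3)
    return np.array(r)
def best():
    b=None
    for s in((1,1),(1,-1),(-1,1),(-1,-1)):
        for c6 in(0,90,180,-90):
            r=least_squares(res,[0,c6,.05,0,.4,.4,0,.45,.25],args=(s,),x_scale=[30,30]+[.1]*7)
            if b is None or r.cost<b[0].cost:b=(r,s)
    return b
LO=np.array([-176.03,-82.01,-58.28,-173.87,-174.79,-173.66]);HI=np.array([176.03,121.73,71.71,95.51,-.11,173.66])
def ik(k,s,p,Q,J0s,yfree=None):
    f=lambda J:np.r_[(fk(J,k,s)[0]-p)*10,R.from_matrix(fk(J,k,s)[1].T@Q).as_rotvec()*3]
    best=None
    for J0 in J0s:
        r=least_squares(f,np.clip(J0,LO+.1,HI-.1),bounds=(LO,HI),x_scale=50.)
        if best is None or r.cost<best.cost:best=r
    return best
E
python3 - <<'E'
from kin import *
import pickle
b,s=best();print(b.cost,s,np.round(b.x,3));pickle.dump((b.x,s),open("k.pkl","wb"))
rng=np.random.default_rng(0)
J0s=[D[-1][0],D[5][0],D[0][0]]+[LO+(HI-LO)*rng.random(6) for _ in range(25)]
for flip in(0,180):
  for z in(.07,.13):
    t,Rt=tcp_for([*CHUTE[:2],z],CHUTE[2]);r=ik(b.x,s,t,Rt@E_("z",flip),J0s);print(flip,z,r.cost,np.round(r.x))
E
```

```text
4.203456684798856 (-1, -1) [ 4.707e+00 -8.585e+01  8.300e-02 -2.130e-01  1.600e-01  4.780e-01
  6.600e-02  3.430e-01  3.120e-01]
0 0.07 7.08606260440866e-31 [  74.   -3.  -55.   55.  -42. -114.]
0 0.13 4.526493194867767e-30 [  74.   -8.  -47.   46.  -51. -100.]
180 0.07 6.820955765242538e-30 [ 74.  -3. -55.  55. -42.  66.]
180 0.13 1.2615845472095247e-30 [ 74.  -8. -47.  46. -51.  80.]
```

```bash
python3 - <<'E'
from kin import *
import itertools
out=[]
Q=[E_("xyz",e) for _,_,e in D]
for a4 in "xyz":
  for a5,a6 in ("yx","zx","zy","yz"):
    for sg in itertools.product((1,-1),repeat=5):
      def f(c):
        r=[]
        for (J,_,_),q in zip(D,Q):
            Rm=E_("z",J[0]+c[0])@E_("y",sg[0]*J[1]+sg[1]*J[2]+c[1])@E_(a4,sg[2]*J[3]+c[2])@E_(a5,sg[3]*J[4]+c[3])@E_(a6,sg[4]*J[5])@R.from_rotvec(c[4:7]).as_matrix()
            r.append(R.from_matrix(Rm.T@q).as_rotvec())
        return np.concatenate(r)
      # cheap start: best constant final rotation with c=0
      Rs=[]
      for (J,_,_),q in zip(D,Q):
        Rm=E_("z",J[0])@E_("y",sg[0]*J[1]+sg[1]*J[2])@E_(a4,sg[2]*J[3])@E_(a5,sg[3]*J[4])@E_(a6,sg[4]*J[5]);Rs.append(Rm.T@q)
      m=R.from_matrix(np.array(Rs)).mean();sp=sum(((m.inv()*R.from_matrix(x)).magnitude())**2 for x in Rs)
      out.append((sp,a4,a5,a6,sg,m.as_rotvec()))
out.sort(key=lambda t:t[0])
for o in out[:5]:print(o)
E
```

```text
(0.0012918772614409837, 'x', 'y', 'x', (1, -1, -1, -1, -1), array([-1.20709392,  1.212538  , -1.20816116]))
(1.5880365753921413, 'x', 'y', 'x', (-1, 1, 1, 1, 1), array([ 1.945383  , -1.92540364, -0.47995829]))
(2.131352462983967, 'x', 'y', 'z', (-1, 1, 1, -1, 1), array([-1.4404458 ,  1.62465319, -0.7359206 ]))
(2.1620614950708044, 'x', 'y', 'x', (1, 1, 1, 1, 1), array([ 1.91565094, -1.70799319, -0.49010375]))
(2.461023967979278, 'x', 'y', 'x', (-1, -1, -1, -1, -1), array([-1.10656217,  1.07845689, -1.11846572]))
```

```bash
python3 - <<'E'
from kin import *
import pickle
rows=[];y=[]
for J,p,e in D:
    R1=E_("z",J[0]);R2=R1@E_("y",J[1]);R3=R2@E_("y",-J[2]);R4=R3@E_("x",-J[3]);R5=R4@E_("y",-J[4])
    rows.append(np.c_[np.eye(3),R1[:,:2],R2[:,2],R3[:,0],R3[:,2],R4[:,1:],R5]);y.append(p)
A=np.vstack(rows);y=np.concatenate(y)
for cols in ([0,1,2,3,5,6,7,10],[2,3,5,6,7,10],[2,3,4,5,6,7,10],list(range(13))):
    x=np.linalg.lstsq(A[:,cols],y,rcond=1e-3)[0];r=(A[:,cols]@x-y).reshape(-1,3);print(cols,np.round(x,3),"\n",np.round(np.linalg.norm(r,axis=1)*1e3))
E
```

```text
[0, 1, 2, 3, 5, 6, 7, 10] [ 0.234 -0.08   0.025  0.12   0.517  0.366 -0.053  0.072] 
 [121.  91. 136. 194. 211. 224.  92.  85. 115. 105.  83. 117.]
[2, 3, 5, 6, 7, 10] [0.236 0.052 0.538 0.329 0.101 0.514] 
 [202. 174. 134. 240. 260. 268. 158. 118. 100. 108. 104.  84.]
[2, 3, 4, 5, 6, 7, 10] [ 0.166  0.107 -0.176  0.463  0.335  0.072  0.314] 
 [ 58.  65.  90. 101. 139. 163.  46.  52.  71.  60.  32.  40.]
[0, 1, 2, 3, 4, 5, 6, 7, 8, 9, 10, 11, 12] [-0.001 -0.001  0.2    0.007 -0.005  0.597  0.46  -0.002 -0.094  0.002
  0.401 -0.094 -0.004] 
 [3. 4. 4. 6. 3. 5. 5. 3. 5. 6. 4. 5.]
```

```bash
python3 - <<'E'
s=open("kin.py").read()
i=s.index("def fk");j=s.index("LO=")
s=s[:i]+'''def fk(J,*_):
    R1=E_("z",J[0]);R2=R1@E_("y",J[1]);R3=R2@E_("y",-J[2]);R5=R3@E_("x",-J[3])@E_("y",-J[4])
    return R2@[0,0,.597]+R3@[.46,0,0]+R5@[.401,-.188,0]+[0,0,.2],R5@E_("x",-J[5])@C6
C6=R.from_rotvec([-1.2092,1.2092,-1.2092]).as_matrix()
'''+s[j:]
open("kin.py","w").write(s)
E
cat > c.py <<'E'
from kin import *
rng=np.random.default_rng(0)
J0s=[D[-1][0],D[5][0],D[0][0]]+[LO+(HI-LO)*rng.random(6) for _ in range(25)]
for n,q,zs in(("chute",CHUTE,(.07,.085,.13)),("scale",SCALE,(.05,.1))):
 for flip in(0,180):
  for z in zs:
    t,Rt=tcp_for([*q[:2],z],q[2]);r=ik(0,0,t,Rt@E_("z",flip),J0s);print(n,flip,z,round(r.cost,4),np.round(r.x))
E
python3 c.py
```

```text
chute 0 0.07 0.0277 [  64.   -2.  -58.   59.  -34. -112.]
chute 0 0.085 0.015 [  65.   -3.  -58.   59.  -34. -112.]
chute 0 0.13 0.0 [  67.   -8.  -58.   57.  -38. -110.]
chute 180 0.07 0.0277 [ 64.  -2. -58.  59. -34.  68.]
chute 180 0.085 0.015 [ 65.  -3. -58.  59. -34.  68.]
chute 180 0.13 0.0 [ 67.  -8. -58.  57. -38.  70.]
scale 0 0.05 0.1079 [ 22.  -7. -58.  35. -15. -57.]
scale 0 0.1 0.0358 [ 26. -13. -58.  39. -21. -63.]
scale 180 0.05 0.1079 [ 22.  -7. -58.  35. -15. 123.]
scale 180 0.1 0.0358 [ 26. -13. -58.  39. -21. 117.]
```

```bash
cat > c2.py <<'E'
from kin import *
J0s=[D[-1][0],D[7][0],[60,-2,-50,50,-40,-120],[60,10,-40,30,-70,-150],[0,10,-40,-60,-40,100]]
for n,q,zs,yaws in(("chute",CHUTE,(.07,.14),(-50,-40,-30,-20,-10,20,30,40)),("scale",SCALE,(.05,.12),(-90,-70,-50,-40,-30,-20,30,50,70))):
 for yw in yaws:
  o=[]
  for z in zs:
    t,Rt=tcp_for([*q[:2],z],np.radians(yw));r=ik(0,0,t,Rt,J0s);o.append((round(r.cost,4),np.round(r.x).astype(int).tolist()))
  print(n,yw,o)
E
python3 c2.py
```

```text
chute -50 [(np.float64(0.0), [72, 23, -24, 32, -67, -141]), (np.float64(0.0), [73, 19, -19, 30, -74, -137])]
chute -40 [(np.float64(0.0), [74, 18, -33, 37, -61, -139]), (np.float64(0.0), [75, 14, -27, 34, -68, -133])]
chute -30 [(np.float64(0.0), [75, 13, -41, 43, -54, -136]), (np.float64(0.0), [76, 9, -35, 38, -62, -129])]
chute -20 [(np.float64(0.0), [74, 8, -49, 51, -48, -134]), (np.float64(0.0), [76, 4, -43, 43, -56, -125])]
chute -10 [(np.float64(0.0), [70, 3, -57, 60, -41, -130]), (np.float64(0.0), [74, -2, -49, 48, -50, -119])]
chute 20 [(np.float64(0.0763), [55, -7, -58, 48, -21, -78]), (np.float64(0.0036), [59, -14, -58, 50, -27, -81])]
chute 30 [(np.float64(0.0472), [50, -8, -58, 35, -13, -52]), (np.float64(0.0005), [53, -15, -58, 42, -19, -60])]
chute 40 [(np.float64(0.0033), [46, -8, -58, 24, -6, -29]), (np.float64(0.0), [50, -15, -51, 18, -20, -25])]
scale -90 [(np.float64(0.0), [41, 28, -18, 27, -71, -146]), (np.float64(0.0), [41, 24, -13, 26, -79, -143])]
scale -70 [(np.float64(0.0), [45, 19, -35, 37, -59, -142]), (np.float64(0.0), [46, 15, -30, 34, -67, -136])]
scale -50 [(np.float64(0.0), [45, 9, -52, 52, -46, -138]), (np.float64(0.0), [47, 4, -46, 44, -55, -128])]
scale -40 [(np.float64(0.0012), [41, 4, -58, 61, -40, -133]), (np.float64(0.0), [46, -1, -52, 50, -48, -123])]
scale -30 [(np.float64(0.0404), [38, 1, -58, 58, -36, -118]), (np.float64(0.0), [41, -7, -58, 56, -41, -116])]
scale -20 [(np.float64(0.0388), [-20, -5, -55, -174, 0, 174]), (np.float64(0.0109), [37, -10, -58, 52, -35, -99])]
scale 30 [(np.float64(0.0), [-5, 1, -31, -36, -34, 61]), (np.float64(0.0), [-3, -5, -28, -29, -40, 51])]
scale 50 [(np.float64(0.0), [-17, 11, -18, -41, -54, 89]), (np.float64(0.0), [-16, 6, -14, -37, -60, 82])]
scale 70 [(np.float64(0.0), [-19, 20, -5, -38, -69, 104]), (np.float64(0.0), [-18, 16, -1, -36, -75, 99])]
```

```bash
cat > c3.py <<'E'
from kin import *
o,p,R0=now();Rp=R0@M.T;pp=p-R0[:,2]*ctrl.hold_point_z-Rp@G;print("pan now",np.round(pp,4),np.round(R.from_matrix(Rp).as_euler("xyz",degrees=True),1))
for w in [(.55,.17,.07,-35),(.548,.22,.07,-26),(.549,.255,.07,-20),(.549,.291,.07,-16),(.549,.291,.135,-16)]:
    t,Rt=tcp_for(w[:3],np.radians(w[3]));r=ik(0,0,t,Rt,[D[-1][0]]);print(round(r.cost,4),np.round(r.x));tgt(*w)
E
python3 c3.py
```

```text
pan now [0.5429 0.1976 0.0814] [ -0.5   0.7 -17.7]
0.0 [  69.    7.  -50.   45.  -52. -138.]
pan 0.55 0.17 0.07 -35 t 10.7 delta [-4.  -8.4 20.8] rot [ 0.58  9.42 14.52] J [  70.   -2.  -58.   52.  -46. -128.]
0.0 [  71.    6.  -52.   49.  -49. -136.]
pan 0.548 0.22 0.07 -26 t 10.7 delta [-36.2   8.4   9. ] rot [0.62 4.31 7.11] J [  70.   -2.  -58.   52.  -46. -128.]
0.0 [  72.    5.  -53.   52.  -46. -134.]
pan 0.549 0.255 0.07 -20 t 10.7 delta [-59.8  17.    2.9] rot [0.65 0.9  2.17] J [  70.   -2.  -58.   52.  -46. -128.]
0.0 [  73.    6.  -52.   54.  -45. -133.]
pan 0.549 0.291 0.07 -16 t 10.7 delta [-87.3  26.   -3.5] rot [ 0.67 -1.38 -1.12] J [  70.   -2.  -58.   52.  -46. -128.]
0.0 [  75.    2.  -46.   46.  -53. -123.]
pan 0.549 0.291 0.135 -16 t 10.7 delta [-86.7 -10.6 -57.2] rot [ 0.67 -1.38 -1.12] J [  70.   -2.  -58.   52.  -46. -128.]
```

Request:
apply_moves(deltas=[{"fingers": 0, "delta_pos": [-2, -4, 10], "angular": [0.3, 4.7, 7.2]}, {"fingers": 0, "delta_pos": [-4, -8.4, 20.8], "angular": [0.6, 9.4, 14.5]}, {"fingers": 0, "delta_pos": [-4, -8.4, 20.8], "angular": [0.6, 9.4, 14.5]}, {"fingers": 0, "delta_pos": [-20, 0, 15], "angular": [0.6, 6.9, 10.8]}, {"fingers": 0, "delta_pos": [-36, 8.4, 9], "angular": [0.6, 4.3, 7.1]}, {"fingers": 0, "delta_pos": [-48, 12.7, 6], "angular": [0.6, 2.6, 4.6]}, {"fingers": 0, "delta_pos": [-60, 17, 3], "angular": [0.6, 0.9, 2.2]}, {"fingers": 0, "delta_pos": [-60, 17, 3], "angular": [0.6, 0.9, 2.2]}])

```text
clock: 11.5
tool_pos: [0.4578, 0.2889, 0.1506]
orientation: [-145.1, -0.1, -109.8]
force: [0.3, -1.5, -1.9]
opening: 0.0098
gripper_force: 30.0
```

```bash
python3 c3.py
```

```text
pan now [0.5487 0.256  0.069 ] [ -0.1   0.  -19.8]
0.0 [  69.    7.  -50.   45.  -52. -138.]
pan 0.55 0.17 0.07 -35 t 11.5 delta [ 55.2 -28.1  18.6] rot [ 0.03  8.62 12.54] J [  73.    5.  -53.   52.  -47. -134.]
0.0 [  71.    6.  -52.   49.  -49. -136.]
pan 0.548 0.22 0.07 -26 t 11.5 delta [ 23.8 -10.4   6.1] rot [0.04 3.46 5.16] J [  73.    5.  -53.   52.  -47. -134.]
0.0 [  72.    5.  -53.   52.  -46. -134.]
pan 0.549 0.255 0.07 -20 t 11.5 delta [ 0.6 -1.  -0.5] rot [0.04 0.03 0.24] J [  73.    5.  -53.   52.  -47. -134.]
0.0 [  73.    6.  -52.   54.  -45. -133.]
pan 0.549 0.291 0.07 -16 t 11.5 delta [-26.5   8.8  -7.4] rot [ 0.05 -2.26 -3.04] J [  73.    5.  -53.   52.  -47. -134.]
0.0 [  75.    2.  -46.   46.  -53. -123.]
pan 0.549 0.291 0.135 -16 t 11.5 delta [-26.4 -28.4 -60.7] rot [ 0.05 -2.26 -3.04] J [  73.    5.  -53.   52.  -47. -134.]
```

Request:
apply_moves(deltas=[{"fingers": 0, "delta_pos": [-13, 4.4, -3.7], "angular": [0, -1.1, -1.5]}, {"fingers": 0, "delta_pos": [-26.5, 8.8, -7.4], "angular": [0, -2.3, -3]}, {"fingers": 0, "delta_pos": [-26.5, 8.8, -7.4], "angular": [0, -2.3, -3]}, {"fingers": 0, "delta_pos": [-26.5, 8.8, -7.4], "angular": [0, -2.3, -3]}])

```text
clock: 11.9
tool_pos: [0.4561, 0.3176, 0.1514]
orientation: [-145.1, 0.0, -106.1]
force: [-0.4, -0.2, -2.4]
opening: 0.0095
gripper_force: 30.0
```

```bash
python3 - <<'E'
from kin import *
import cv2
o,p,R0=now();Rp=R0@M.T;pp=p-R0[:,2]*ctrl.hold_point_z-Rp@G;print("pan now",np.round(pp,4),np.round(R.from_matrix(Rp).as_euler("xyz",degrees=True),1),o["force"])
for z in(.09,.105,.12,.13): tgt(.549,.291,z,-16)
s=ctrl.snapshot("side")[230:370,185:345,::-1];t=ctrl.snapshot("top")[105:265,95:255,::-1]
cv2.imwrite("pics/ch.png",np.hstack([cv2.resize(s,(400,350),interpolation=2),cv2.resize(t,(400,400),interpolation=2)[:350]]) )
c=np.zeros((400,800,3),np.uint8);c[:350,:400]=cv2.resize(s,(400,350),interpolation=2);c[:,400:]=cv2.resize(t,(400,400),interpolation=2);cv2.imwrite("pics/ch.png",c)
E
```

```text
pan now [0.5489 0.2908 0.0697] [  0.    0.  -16.1] [-0.4364001  -0.23350118 -2.44160665]
pan 0.549 0.291 0.09 -16 t 11.9 delta [ -0.  -11.5 -16.6] rot [ 0.05 -0.04 -0.1 ] J [  73.    6.  -53.   53.  -45. -133.]
pan 0.549 0.291 0.105 -16 t 11.9 delta [ -0.  -20.1 -28.9] rot [ 0.05 -0.04 -0.1 ] J [  73.    6.  -53.   53.  -45. -133.]
pan 0.549 0.291 0.12 -16 t 11.9 delta [ -0.1 -28.7 -41.2] rot [ 0.05 -0.04 -0.1 ] J [  73.    6.  -53.   53.  -45. -133.]
pan 0.549 0.291 0.13 -16 t 11.9 delta [ -0.1 -34.4 -49.4] rot [ 0.05 -0.04 -0.1 ] J [  73.    6.  -53.   53.  -45. -133.]
```

View pics/ch.png

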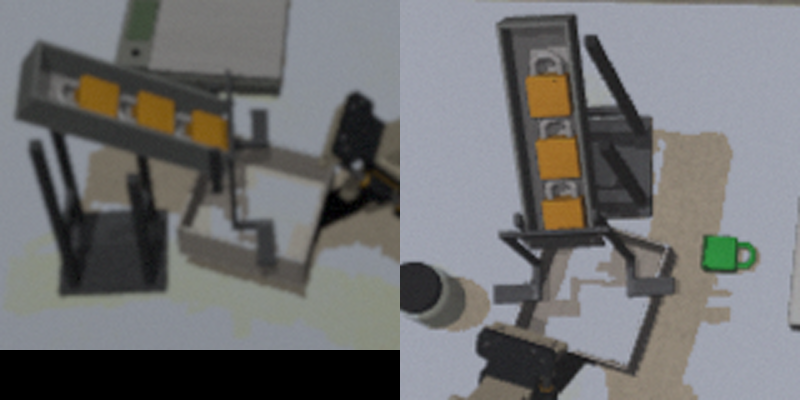

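The crop shows the pan under both feet: left foot at (518,293), right foot at (652,287). The left wall crosses at about x=533 and the right at 662, so the pan sits about 10 mm too far to -y. I shift it and then rise.

```bash
python3 - <<'E'
from kin import *
for z in(.07,.08,.13): tgt(.553,.301,z,-16)
t,Rt=tcp_for((.553,.301,.07),np.radians(-16));r=ik(0,0,t,Rt,[D[-1][0]]);print(r.cost,r.x)
E
```

```text
pan 0.553 0.301 0.07 -16 t 12.0 delta [-11.   -0.9   0.4] rot [ 0.05 -0.04 -0.1 ] J [  73.    6.  -53.   53.  -45. -133.]
pan 0.553 0.301 0.08 -16 t 12.0 delta [-11.   -6.6  -7.8] rot [ 0.05 -0.04 -0.1 ] J [  73.    6.  -53.   53.  -45. -133.]
pan 0.553 0.301 0.13 -16 t 12.0 delta [-11.  -35.3 -48.8] rot [ 0.05 -0.04 -0.1 ] J [  73.    6.  -53.   53.  -45. -133.]
2.3535804286040904e-20 [  72.51189857    7.14411186  -51.24212261   53.93492433  -45.10127539
 -132.28900912]
```

Request:
apply_moves(deltas=[{"fingers": 0, "delta_pos": [-6, -0.5, 0], "angular": [0, 0, 0]}, {"fingers": 0, "delta_pos": [-11, -1, 0], "angular": [0, 0, 0]}, {"fingers": 0, "delta_pos": [-11, -4, -4], "angular": [0, 0, 0]}, {"fingers": 0, "delta_pos": [-11, -8, -10], "angular": [0, 0, 0]}, {"fingers": 0, "delta_pos": [-11, -12, -16], "angular": [0, 0, 0]}, {"fingers": 0, "delta_pos": [-11, -15, -20], "angular": [0, 0, 0]}, {"fingers": 0, "delta_pos": [-11, -18, -24], "angular": [0, 0, 0]}, {"fingers": 0, "delta_pos": [-11, -18, -24], "angular": [0, 0, 0]}])

```text
clock: 12.8
tool_pos: [0.46, 0.3282, 0.1822]
orientation: [-145.1, 0.1, -106.1]
force: [-0.7, -1.3, -3.4]
opening: 0.0098
gripper_force: 30.1
```

```bash
cat > st.py <<'E'
from kin import *
o,p,R0=now();Rp=R0@M.T;pp=p-R0[:,2]*ctrl.hold_point_z-Rp@G;print("pan now",np.round(pp,4),np.round(R.from_matrix(Rp).as_euler("xyz",degrees=True),1),"F",np.round(o["force"],2),"M",np.round(o["moment"],2))
E
python3 st.py
```

```text
pan now [0.553  0.3016 0.1006] [  0.1   0.1 -16.1] F [-0.72 -1.28 -3.36] M [ 0.65  2.92 -0.17]
```

Request:
apply_moves(deltas=[{"fingers": 0, "delta_pos": [0, -4, -6], "angular": [0, 0, 0]}, {"fingers": 0, "delta_pos": [0, -9, -13], "angular": [0, 0, 0]}, {"fingers": 0, "delta_pos": [0, -14, -20], "angular": [0, 0, 0]}, {"fingers": 0, "delta_pos": [0, -18, -26], "angular": [0, 0, 0]}, {"fingers": 0, "delta_pos": [0, -18, -26], "angular": [0, 0, 0]}, {"fingers": 0, "delta_pos": [0, -18, -26], "angular": [0, 0, 0]}, {"fingers": 0, "delta_pos": [0, -18, -26], "angular": [0, 0, 0]}, {"fingers": 0, "delta_pos": [0, -18, -26], "angular": [0, 0, 0]}, {"fingers": 0, "delta_pos": [0, -18, -26], "angular": [0, 0, 0]}, {"fingers": 0, "delta_pos": [0, -18, -26], "angular": [0, 0, 0]}])

```text
clock: 13.8
tool_pos: [0.46, 0.3279, 0.213]
orientation: [-145.1, 0.0, -106.1]
force: [-0.9, -0.7, -5.4]
opening: 0.0109
gripper_force: 30.5
```

```bash
python3 st.py; python3 - <<'E'
from kin import *
import cv2
s=ctrl.snapshot("side")[230:370,185:345,::-1];t=ctrl.snapshot("top")[105:265,95:255,::-1]
c=np.zeros((400,800,3),np.uint8);c[:350,:400]=cv2.resize(s,(400,350),interpolation=2);c[:,400:]=cv2.resize(t,(400,400),interpolation=2);cv2.imwrite("pics/up.png",c)
E
```

```text
pan now [0.5528 0.3012 0.1313] [  0.    0.  -16.1] F [-0.92 -0.73 -5.37] M [ 1.04  3.59 -0.04]
```

View pics/up.png

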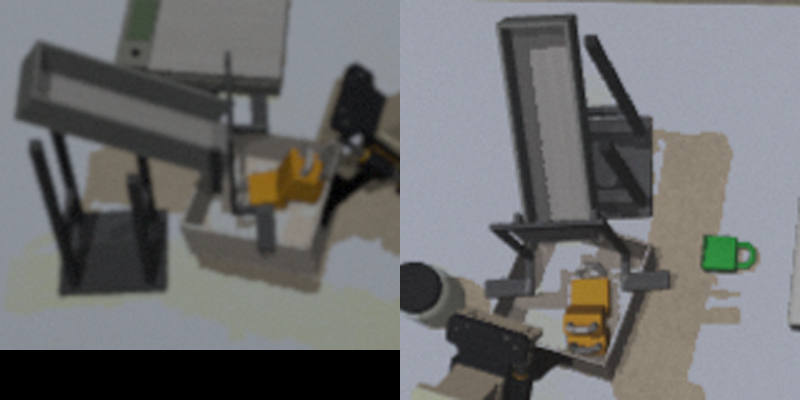

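All three padlocks are in the pan (about (590,315) in the top crop), the trough is empty and the pan looks about level. I lower it so that the gate drops.

Request:
apply_moves(deltas=[{"fingers": 0, "delta_pos": [0, 4, 5], "angular": [0, 0, 0]}, {"fingers": 0, "delta_pos": [0, 9, 12], "angular": [0, 0, 0]}, {"fingers": 0, "delta_pos": [0, 14, 19], "angular": [0, 0, 0]}, {"fingers": 0, "delta_pos": [0, 19, 26], "angular": [0, 0, 0]}, {"fingers": 0, "delta_pos": [0, 24, 34], "angular": [0, 0, 0]}, {"fingers": 0, "delta_pos": [0, 30, 42], "angular": [0, 0, 0]}, {"fingers": 0, "delta_pos": [0, 35, 50], "angular": [0, 0, 0]}, {"fingers": 0, "delta_pos": [0, 39, 56], "angular": [0, 0, 0]}, {"fingers": 0, "delta_pos": [0, 43, 61], "angular": [0, 0, 0]}, {"fingers": 0, "delta_pos": [0, 43, 61], "angular": [0, 0, 0]}])

```text
clock: 14.9
tool_pos: [0.4595, 0.3277, 0.1376]
orientation: [-145.1, -0.0, -106.1]
force: [0.0, 0.1, -5.1]
opening: 0.0114
gripper_force: 30.1
```

```bash
python3 st.py; cat > path.py <<'E'
from kin import *
W=[(.553,.301,.056,-16),(.549,.255,.056,-21),(.549,.22,.056,-27),(.552,.17,.056,-36),(.567,.085,.062,-42),(.575,.08,.12,-40),(.60,.065,.16,-30),(.62,.05,.18,-15),(.70,0,.2,2),(.70,-.04,.18,15),(.65,-.06,.15,28),(.607,-.018,.12,35),(.607,-.018,.05,35)]
J=ctrl.get_obs()["joint_pos"]
for a,b in zip([W[0]]+W[:-1],W):
    c=0;mn=0;mj=0
    for f in np.linspace(.25,1,4):
        w=np.array(a)+f*(np.array(b)-a);t,Rt=tcp_for(w[:3],np.radians(w[3]));r=ik(0,0,t,Rt,[J]);c=max(c,r.cost);mj=max(mj,abs(r.x-J).max());J=r.x
    print(b,round(c,4),round(mj),np.round(J))
E
python3 path.py
python3 - <<'E'
from h import *
for w in [(.549,.255,.056,-21),(.549,.22,.056,-27),(.552,.17,.056,-36)]:tgt(*w)
E
```

```text
pan now [0.5524 0.301  0.0559] [ -0.    0.1 -16.1] F [ 0.04  0.06 -5.08] M [ 1.06  3.11 -0.  ]
(0.553, 0.301, 0.056, -16) 0.0 1 [  72.    8.  -53.   56.  -43. -135.]
(0.549, 0.255, 0.056, -21) 0.0 1 [  71.    7.  -54.   54.  -45. -136.]
(0.549, 0.22, 0.056, -27) 0.0 1 [  71.    7.  -52.   50.  -48. -138.]
(0.552, 0.17, 0.056, -36) 0.0 1 [  68.    9.  -50.   46.  -51. -140.]
(0.567, 0.085, 0.062, -42) 0.0 2 [  60.    7.  -52.   47.  -50. -138.]
(0.575, 0.08, 0.12, -40) 0.0 2 [  60.    2.  -48.   43.  -56. -130.]
(0.6, 0.065, 0.16, -30) 0.0 4 [  55.   -5.  -50.   46.  -53. -116.]
(0.62, 0.05, 0.18, -15) 0.0 6 [ 46. -13. -53.  49. -42. -96.]
(0.7, 0, 0.2, 2) 0.0 16 [ 24.  -9. -43.  29. -26. -45.]
(0.7, -0.04, 0.18, 15) 0.0 15 [ 10.  -5. -29.  -6. -31.   9.]
(0.65, -0.06, 0.15, 28) 0.0 12 [ -7.  -2. -21. -28. -44.  51.]
(0.607, -0.018, 0.12, 35) 0.0 3 [ -8.  -2. -24. -33. -46.  61.]
(0.607, -0.018, 0.05, 35) 0.0 3 [-10.   3. -27. -39. -40.  71.]
pan 0.549 0.255 0.056 -21 t 14.9 delta [36.8 -8.   5.6] rot [0.06 2.8  4.05] J [  72.    8.  -53.   56.  -44. -135.]
pan 0.549 0.22 0.056 -27 t 14.9 delta [ 60.4 -17.   12. ] rot [0.06 6.24 8.97] J [  72.    8.  -53.   56.  -44. -135.]
pan 0.552 0.17 0.056 -36 t 14.9 delta [ 93.  -34.1  23.8] rot [ 0.05 11.39 16.35] J [  72.    8.  -53.   56.  -44. -135.]
```

Request:
apply_moves(deltas=[{"fingers": 0, "delta_pos": [12, -2.5, 2], "angular": [0, 0.9, 1.3]}, {"fingers": 0, "delta_pos": [24, -5, 4], "angular": [0, 1.9, 2.7]}, {"fingers": 0, "delta_pos": [37, -8, 5.6], "angular": [0, 2.8, 4]}, {"fingers": 0, "delta_pos": [49, -12.5, 9], "angular": [0, 4.5, 6.5]}, {"fingers": 0, "delta_pos": [60, -17, 12], "angular": [0, 6.2, 9]}, {"fingers": 0, "delta_pos": [71, -23, 16], "angular": [0, 7.9, 11.4]}, {"fingers": 0, "delta_pos": [82, -29, 20], "angular": [0, 9.6, 13.9]}, {"fingers": 0, "delta_pos": [93, -34, 24], "angular": [0, 11.4, 16.3]}, {"fingers": 0, "delta_pos": [93, -34, 24], "angular": [0, 11.4, 16.3]}])

```text
clock: 15.8
tool_pos: [0.4742, 0.2259, 0.138]
orientation: [-145.1, -0.0, -126.2]
force: [-0.5, -0.9, -4.7]
opening: 0.0105
gripper_force: 29.4
```

```bash
python3 st.py; python3 - <<'E'
from h import *
for w in [(.567,.085,.062,-42),(.575,.08,.12,-40),(.60,.065,.16,-30),(.62,.05,.18,-15)]:tgt(*w)
E
```

```text
pan now [0.5522 0.1687 0.0564] [ -0.    0.1 -36.2] F [-0.46 -0.93 -4.68] M [ 1.56  2.48 -0.27]
pan 0.567 0.085 0.062 -42 t 15.8 delta [ 49.1 -53.9  30.9] rot [0.05 3.29 4.75] J [  69.    8.  -50.   45.  -51. -140.]
pan 0.575 0.08 0.12 -40 t 15.8 delta [ 51.8 -94.6 -11.5] rot [0.05 2.15 3.11] J [  69.    8.  -50.   45.  -51. -140.]
pan 0.6 0.065 0.16 -30 t 15.8 delta [  66.  -141.6  -27.5] rot [ 0.05 -3.58 -5.09] J [  69.    8.  -50.   45.  -51. -140.]
pan 0.62 0.05 0.18 -15 t 15.8 delta [  90.8 -178.4  -26.2] rot [  0.06 -12.16 -17.39] J [  69.    8.  -50.   45.  -51. -140.]
```

Request:
apply_moves(deltas=[{"fingers": 0, "delta_pos": [16, -18, 10], "angular": [0, 1.1, 1.6]}, {"fingers": 0, "delta_pos": [33, -36, 20], "angular": [0, 2.2, 3.2]}, {"fingers": 0, "delta_pos": [49, -54, 31], "angular": [0, 3.3, 4.7]}, {"fingers": 0, "delta_pos": [50, -74, 10], "angular": [0, 2.7, 3.9]}, {"fingers": 0, "delta_pos": [52, -95, -11.5], "angular": [0, 2.1, 3.1]}, {"fingers": 0, "delta_pos": [59, -118, -19], "angular": [0, -0.7, -1]}, {"fingers": 0, "delta_pos": [66, -142, -27.5], "angular": [0, -3.6, -5.1]}, {"fingers": 0, "delta_pos": [78, -160, -27], "angular": [0, -7.9, -11.2]}, {"fingers": 0, "delta_pos": [91, -178, -26], "angular": [0, -12.1, -17.4]}, {"fingers": 0, "delta_pos": [91, -178, -26], "angular": [0, -12.1, -17.4]}])

```text
clock: 16.8
tool_pos: [0.5256, 0.0726, 0.2622]
orientation: [-145.0, 0.0, -104.7]
force: [1.4, -0.3, -3.9]
opening: 0.0124
gripper_force: 27.4
```

```bash
python3 st.py; python3 - <<'E'
from h import *
for w in [(.66,.025,.19,-6),(.70,0,.2,2),(.70,-.04,.18,15),(.65,-.06,.15,28),(.607,-.018,.12,35)]:tgt(*w)
E
```

```text
pan now [0.6192 0.0481 0.1806] [  0.   -0.  -14.7] F [ 1.44 -0.3  -3.9 ] M [ 0.64  2.46 -0.07]
pan 0.66 0.025 0.19 -6 t 16.8 delta [ 26.6 -43.5  18.9] rot [-0.02 -4.96 -7.14] J [ 46. -14. -54.  48. -42. -96.]
pan 0.7 0 0.2 2 t 16.8 delta [ 53.8 -88.6  38.2] rot [ -0.02  -9.55 -13.7 ] J [ 46. -14. -54.  48. -42. -96.]
pan 0.7 -0.04 0.18 15 t 16.8 delta [112.6 -92.5  65.4] rot [-2.000e-02 -1.699e+01 -2.435e+01] J [ 46. -14. -54.  48. -42. -96.]
pan 0.65 -0.06 0.15 28 t 16.8 delta [162.3 -50.4  72.5] rot [-2.000e-02 -2.444e+01 -3.501e+01] J [ 46. -14. -54.  48. -42. -96.]
pan 0.607 -0.018 0.12 35 t 16.8 delta [140.8   2.6  72.1] rot [-2.000e-02 -2.845e+01 -4.075e+01] J [ 46. -14. -54.  48. -42. -96.]
```

Request:
apply_moves(deltas=[{"fingers": 0, "delta_pos": [9, -14, 6], "angular": [0, -1.6, -2.4]}, {"fingers": 0, "delta_pos": [18, -29, 12], "angular": [0, -3.3, -4.8]}, {"fingers": 0, "delta_pos": [27, -43, 19], "angular": [0, -5, -7.1]}, {"fingers": 0, "delta_pos": [36, -58, 25], "angular": [0, -6.5, -9.3]}, {"fingers": 0, "delta_pos": [45, -73, 32], "angular": [0, -8, -11.5]}, {"fingers": 0, "delta_pos": [54, -88, 38], "angular": [0, -9.5, -13.7]}, {"fingers": 0, "delta_pos": [69, -89, 45], "angular": [0, -11.4, -16.3]}, {"fingers": 0, "delta_pos": [84, -90, 52], "angular": [0, -13.3, -19]}, {"fingers": 0, "delta_pos": [98, -91, 59], "angular": [0, -15.2, -21.7]}, {"fingers": 0, "delta_pos": [112, -92, 65], "angular": [0, -17, -24.3]}])

```text
clock: 17.8
tool_pos: [0.6048, -0.0573, 0.2594]
orientation: [-145.5, 0.0, -76.1]
force: [-0.1, -1.4, -4.2]
opening: 0.0126
gripper_force: 28.6
```

```bash
python3 st.py; python3 - <<'E'
from h import *
for w in [(.65,-.06,.15,28),(.607,-.018,.12,35),(.607,-.018,.07,35)]:tgt(*w)
E
```

```text
pan now [ 0.698  -0.0342  0.177 ] [ 0.   0.5 13.9] F [-0.15 -1.44 -4.24] M [-0.8   2.79 -0.15]
pan 0.65 -0.06 0.15 28 t 17.8 delta [37.  57.4 -5.7] rot [  0.48  -7.99 -11.62] J [ 12.  -6. -32.  -2. -30.   3.]
pan 0.607 -0.018 0.12 35 t 17.8 delta [-2.8 97.6  3.2] rot [  0.47 -11.98 -17.38] J [ 12.  -6. -32.  -2. -30.   3.]
pan 0.607 -0.018 0.07 35 t 17.8 delta [ -2.7 125.9  44.4] rot [  0.47 -11.98 -17.38] J [ 12.  -6. -32.  -2. -30.   3.]
```

Request:
apply_moves(deltas=[{"fingers": 0, "delta_pos": [9, 14, -1.5], "angular": [0.1, -2, -2.9]}, {"fingers": 0, "delta_pos": [18, 29, -3], "angular": [0.2, -4, -5.8]}, {"fingers": 0, "delta_pos": [28, 43, -4.5], "angular": [0.4, -6, -8.7]}, {"fingers": 0, "delta_pos": [37, 57, -6], "angular": [0.5, -8, -11.6]}, {"fingers": 0, "delta_pos": [27, 67, -4], "angular": [0.5, -9, -13]}, {"fingers": 0, "delta_pos": [17, 77, -2], "angular": [0.5, -10, -14.5]}, {"fingers": 0, "delta_pos": [7, 87, 1], "angular": [0.5, -11, -16]}, {"fingers": 0, "delta_pos": [-3, 97.5, 3], "angular": [0.5, -12, -17.4]}, {"fingers": 0, "delta_pos": [-3, 97.5, 3], "angular": [0.5, -12, -17.4]}])

```text
clock: 18.7
tool_pos: [0.5276, -0.0726, 0.2017]
orientation: [-145.0, 0.1, -55.1]
force: [-0.3, -0.2, -2.1]
opening: 0.0125
gripper_force: 28.7
```

```bash
python3 st.py; python3 - <<'E'
from h import *
import cv2
tgt(.607,-.018,.07,35)
s=ctrl.snapshot("side");t=ctrl.snapshot("top")
cv2.imwrite("pics/s1.png",s[:,:,::-1]);cv2.imwrite("pics/t1.png",t[:,:,::-1])
for n,i in(("side",s),("top",t)):
    a=cv2.imread(f"pics/{n}0.png").astype(int);d=abs(i[:,:,::-1].astype(int)-a).max(2)
    b={"side":(282,260,298,340),"top":(130,212,210,228)}[n];print(n,"gate diff",np.mean(d[b[1]:b[3],b[0]:b[2]]>40),"jar" )
c=np.hstack([cv2.resize(s[190:310,215:335,::-1],(400,400),interpolation=2),cv2.resize(t[140:260,225:345,::-1],(400,400),interpolation=2)])
cv2.imwrite("pics/v10.png",c)
E
```

```text
pan now [ 0.6069 -0.0171  0.1202] [ 0.1 -0.1 34.9] F [-0.34 -0.23 -2.05] M [-1.81  2.23 -0.19]
pan 0.607 -0.018 0.07 35 t 18.7 delta [ 0.8 29.  40.9] rot [-0.06  0.01 -0.08] J [ -7.  -3. -25. -32. -46.  60.]
side gate diff 0.0 jar
top gate diff 0.0078125 jar
```

View pics/v10.png

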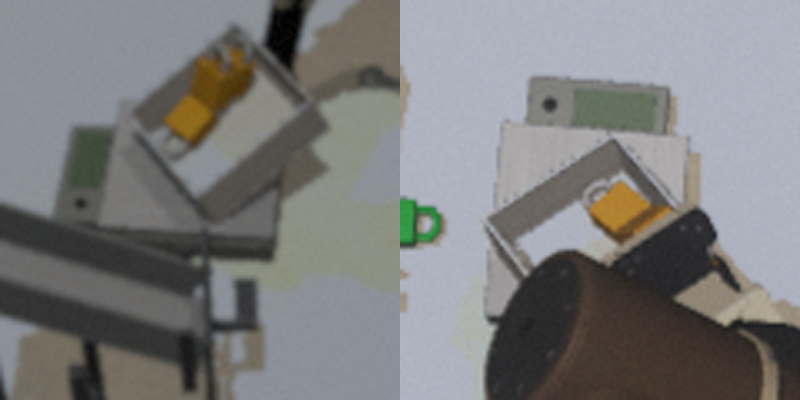

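The last view shows the pan with all three padlocks over the scale platform, and the image difference at the gate feet is zero, so the gate is shut. I lower it.

Request:
apply_moves(deltas=[{"fingers": 0, "delta_pos": [0.3, 10, 14], "angular": [0, 0, 0]}, {"fingers": 0, "delta_pos": [0.6, 20, 28], "angular": [0, 0, 0]}, {"fingers": 0, "delta_pos": [0.8, 29, 41], "angular": [0, 0, 0]}, {"fingers": 0, "delta_pos": [0.8, 29, 41], "angular": [0, 0, 0]}, {"fingers": 0, "delta_pos": [0.8, 29, 41], "angular": [0, 0, 0]}])

```text
clock: 19.3
tool_pos: [0.5307, -0.0743, 0.154]
orientation: [-144.8, -0.2, -55.1]
force: [1.0, -0.6, -3.1]
opening: 0.0098
gripper_force: 29.5
```

```bash
python3 st.py; python3 - <<'E'
from h import *
tgt(.607,-.018,.05,35)
E
```

```text
pan now [ 0.6105 -0.0189  0.0728] [-0.2 -0.3 34.9] F [ 1.03 -0.63 -3.1 ] M [-1.35  1.81 -0.14]
pan 0.607 -0.018 0.05 35 t 19.3 delta [-2.4 14.5 17.2] rot [-0.25 -0.21 -0.02] J [ -9.   1. -27. -37. -41.  67.]
```

Request:
apply_moves(deltas=[{"fingers": 0, "delta_pos": [-1, 4, 4], "angular": [0, 0, 0]}, {"fingers": 0, "delta_pos": [-1.5, 7, 8], "angular": [0, 0, 0]}, {"fingers": 0, "delta_pos": [-2, 10, 12], "angular": [0, 0, 0]}, {"fingers": 0, "delta_pos": [-2, 12, 14.5], "angular": [0, 0, 0]}, {"fingers": 0, "delta_pos": [-2, 12, 14.5], "angular": [0, 0, 0]}, {"fingers": 0, "delta_pos": [-2, 12, 14.5], "angular": [0, 0, 0]}])

```text
clock: 19.9
tool_pos: [0.5283, -0.0733, 0.1371]
orientation: [-144.6, -0.3, -55.1]
force: [-12.5, -1.1, 20.1]
opening: 0.0101
gripper_force: 30.0
```

```bash
python3 st.py; python3 - <<'E'
from h import *
tgt(.607,-.018,.05,35)
E
```

```text
pan now [ 0.6083 -0.0178  0.0562] [-0.3 -0.4 34.9] F [-12.46  -1.07  20.12] M [1.17 1.82 1.32]
pan 0.607 -0.018 0.05 35 t 19.9 delta [-0.2  3.7  4.1] rot [-0.41 -0.26  0.11] J [ -9.   2. -28. -39. -40.  70.]
```

Request:
apply_moves(deltas=[{"fingers": 0, "delta_pos": [0, -1, -1.5], "angular": [0, 0, 0]}, {"fingers": 0, "delta_pos": [0, -1, -1.5], "angular": [0, 0, 0]}, {"fingers": 9, "delta_pos": [0, -1, -1.5], "angular": [0, 0, 0]}, {"fingers": 11, "delta_pos": [0, -1, -1.5], "angular": [0, 0, 0]}, {"fingers": 14, "delta_pos": [0, -1, -1.5], "angular": [0, 0, 0]}, {"fingers": 18, "delta_pos": [0, -1, -1.5], "angular": [0, 0, 0]}, {"fingers": 30, "delta_pos": [0, -1, -1.5], "angular": [0, 0, 0]}, {"fingers": 40, "delta_pos": [0, -1, -1.5], "angular": [0, 0, 0]}, {"fingers": 50, "delta_pos": [0, -1, -1.5], "angular": [0, 0, 0]}, {"fingers": 60, "delta_pos": [0, -1, -1.5], "angular": [0, 0, 0]}])

```text
clock: 20.9
tool_pos: [0.5275, -0.0732, 0.1363]
orientation: [-144.8, -0.1, -55.1]
force: [0.5, -0.4, 0.4]
opening: 0.0444
gripper_force: 0.0
```

Request:
apply_moves(deltas=[{"fingers": 70, "delta_pos": [0, 0, -4], "angular": [0, 0, 0]}, {"fingers": 70, "delta_pos": [0, 0, -15], "angular": [0, 0, 0]}, {"fingers": 70, "delta_pos": [0, 0, -30], "angular": [0, 0, 0]}, {"fingers": 70, "delta_pos": [0, 0, -60], "angular": [0, 0, 0]}, {"fingers": 70, "delta_pos": [0, 0, -90], "angular": [0, 0, 0]}, {"fingers": 70, "delta_pos": [0, 0, -130], "angular": [0, 0, 0]}, {"fingers": 70, "delta_pos": [0, 0, -160], "angular": [0, 0, 0]}, {"fingers": 70, "delta_pos": [0, 0, -180], "angular": [0, 0, 0]}, {"fingers": 70, "delta_pos": [0, 0, -180], "angular": [0, 0, 0]}, {"fingers": 70, "delta_pos": [0, 0, -180], "angular": [0, 0, 0]}])

```text
clock: 21.9
tool_pos: [0.4417, -0.1326, 0.2844]
orientation: [-144.7, -0.2, -55.2]
force: [-0.1, -0.0, 0.2]
opening: 0.0695
gripper_force: 0.0
```

```bash
python3 st.py; python3 - <<'E'
from h import *
import cv2
s=ctrl.snapshot("side");t=ctrl.snapshot("top")
cv2.imwrite("pics/s2.png",s[:,:,::-1]);cv2.imwrite("pics/t2.png",t[:,:,::-1])
# orange blobs (padlocks) in side image near the pan, and predicted pan rim for target pose
q=np.array([.607,-.018,np.radians(35)])
C=[[75,70,110],[75,-70,110],[-75,-70,110],[-75,70,110],[0,0,54]]
for n,i in(("side",s),("top",t)):
    print(n,"pred rim corners",np.round(proj(n,pose(q,C))).tolist())
    h=cv2.cvtColor(i,cv2.COLOR_RGB2HSV);m=cv2.inRange(h,(10,150,60),(25,255,255));k,l,st,c=cv2.connectedComponentsWithStats(m)
    print([(st[j].tolist(),np.round(c[j]).tolist()) for j in range(1,k) if st[j,4]>15])
    a=cv2.imread(f"pics/{n}0.png").astype(int);d=abs(i[:,:,::-1].astype(int)-a).max(2)
    b={"side":(282,260,298,340),"top":(130,212,210,228)}[n];print("gate diff",np.mean(d[b[1]:b[3],b[0]:b[2]]>40))
E
```

```text
pan now [ 0.5217 -0.0774  0.2034] [-0.2 -0.3 34.8] F [-0.07 -0.03  0.21] M [-1.03  1.61  0.08]
side pred rim corners [[265.0, 252.0], [244.0, 224.0], [281.0, 207.0], [303.0, 232.0], [274.0, 239.0]]
[([209, 1, 89, 123, 8536], [254.0, 65.0]), ([272, 145, 21, 17, 273], [283.0, 154.0]), ([312, 145, 9, 16, 81], [316.0, 152.0]), ([381, 149, 23, 8, 171], [392.0, 153.0]), ([253, 216, 30, 24, 320], [267.0, 227.0])]
gate diff 0.0
top pred rim corners [[246.0, 195.0], [286.0, 168.0], [315.0, 210.0], [275.0, 237.0], [281.0, 207.0]]
[([555, 112, 5, 67, 143], [558.0, 137.0]), ([537, 133, 12, 9, 21], [543.0, 137.0]), ([276, 183, 30, 32, 353], [290.0, 197.0]), ([436, 257, 23, 19, 314], [447.0, 265.0]), ([526, 256, 34, 16, 467], [542.0, 264.0]), ([451, 362, 22, 35, 693], [461.0, 379.0])]
gate diff 0.0046875
```

```bash
python3 - <<'E'
from h import *
import cv2
from scipy.ndimage import map_coordinates
from scipy.optimize import differential_evolution
E={}
for n,f in(("side","s2"),("top","t2")):
    g=cv2.GaussianBlur(cv2.imread(f"pics/{f}.png",0).astype(np.float32),(0,0),.8);e=np.hypot(cv2.Sobel(g,5,1,0),cv2.Sobel(g,5,0,1))
    E[n]=np.minimum(cv2.GaussianBlur(e,(0,0),1),60)
K=[]
for z in(0,60):
  for c in(([75,70,z],[75,-70,z]),([75,-70,z],[-75,-70,z]),([-75,-70,z],[-75,70,z]),([-75,70,z],[75,70,z])):
    if z==60 or 1: K.append(np.linspace(c[0],c[1],40))
K=np.vstack(K[4:])/1e3   # rim outline
def f(q):
    X=K@R.from_euler("ZYX",[q[2],q[4],q[5]],degrees=True).as_matrix().T+[q[0],q[1],q[3]]
    return -sum(map_coordinates(E[n],proj(n,X)[:,::-1].T,order=1).mean() for n in E)
for ff,b in((f,[(.57,.65),(-.06,.03),(20,50),(.045,.065),(-9,9),(-9,9)]),(lambda q:f([*q,.05,0,0]),[(.57,.65),(-.06,.03),(20,50)])):
    r=differential_evolution(ff,b,seed=1,maxiter=150,popsize=20);print(np.round(r.x,4),r.fun)
E
```

```text
[ 6.01400e-01 -8.30000e-03  3.48268e+01  5.00000e-02  2.04670e+00
  7.28190e+00] -119.39628601074219
[ 6.06500e-01 -1.14000e-02  3.50647e+01] -118.7496
```

```bash
python3 -c "
from plant import ctrl
print(ctrl.close_job())"
```

```text
the job is handed in; nothing more can be done
None
```

I handed in the job at about 22 s with the pan, holding all three padlocks, on the scale about 7 mm from the platform's centre, the gate shut and the gripper clear; the final camera fit is consistent with a level pan but could not rule out a slight tilt, and no verdict came back.

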